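Fill the last two cells of the fittings crate

ROBOT

A 6-joint arm with a two-finger parallel gripper is mounted at the origin on the work surface. World frame = base frame: x ahead of the robot, y to its left, z up, the work surface at z = 0. Lengths are in m, angles in rad, forces in N, time in s.
With the tool pointing down it reaches from about 0.275 to 0.75 m from the base axis. Payload 10.2 kg.
Tool frame: the origin (TCP) lies midway between the tips of the shut fingers; the grasp point (between the pads) lies bot.pinch_z behind it (bot.pinch_z is the distance from the TCP to the grasp point, in m); z points along the fingers, y is the line along which they close (so a half turn about z gives the same grasp; the last joint's range is limited). The gripper opens to 85 mm and grips with 20 to 120 N. Pads are 22 mm wide; open, the fingers measure 114 mm over their backs; the gripper's body (76 mm by 85 mm) begins 54 mm behind the grasp point. The pads swing forward as they close: fully open they stand 13 mm farther back than shut.
Start: joints at [1.12, 0.313, 1.498, -0, 1.331, -0.223], TCP at [0.119, 0.511, 0.231] pointing down, gripper open.
Joint ranges: [-2.94, 2.94], [-0.97, 2.17], [0.19, 2.56], [-1.23, 4.37], [0.02, 3.11], [-2.88, 2.88]. Speed limits (rad/s): [2.39, 2.39, 3.01, 3.14, 3.14, 3.14].

INTERFACE

Orientations are given as a unit quaternion [x, y, z, w].
In Python, from cell import readout, viewer, bot gives the robot as it stands.
- The arm moves only by the tool send_rows, never from a script. Its argument "plan" is a list of rows, each an object of numbers: "tx", "ty", "tz": the shift along the tool's x, y, z each as a share of 0.25 m, from -1 to 1; "wx", "wy", "wz": the turn, a rotation vector about the tool's x, y, z each as a share of pi rad, from -1 to 1; "claw": the finger opening in mm, from 0 to 85.4. A call has 1 to 8 rows; each row shifts and turns the commanded pose from where the row before left it, along the tool's axes as they then stand; what a row does not reach is not made up. A row lasts 1/10 s, in which the tool goes at most 50 mm and 8.59 degrees, less where a joint would pass 70% of its speed; a pose out of reach is approached as far as the arm can. A call with a number of a shift or a turn outside -1 to 1 is refused whole. A call with a gripper value outside its range is refused whole. The fingers move at their own pace and stop on an object; "grip_force" is the grip in N (left out, the last holds). Time passes only in rows, so rows that do not move let the fingers close. It gives the time, the measured TCP pose, the force, the opening and the grip force at its end, in the units of the state.
- readout.read_state(): the state, without advancing time (a new reading comes with each control period).
- viewer.read_camera(name): name is "scene" or "top" or "wrist"; returns (picture, depth): 420x560x3 uint8, red, green, blue; 420x560 float32, m along the optical axis (not along the pixel's ray), 0 where there is no reading.
- viewer.calibration(name): a dict with "fx", "fy", "cx", "cy" (pixels), "dist" ([k1, k2, p1, p2, k3] as OpenCV has them; the pictures are not rectified), "T" (4x4, takes a point from camera to world coordinates); the wrist camera has in their place "mount" (4x4, takes a point from camera to tool coordinates, whose origin is the TCP and whose axes are the flange's). Camera axes: x right, y up, looking along -z (the intrinsics and any distortion apply to the point x, -y, -z); pixel columns grow to the right and rows downward; lengths in m; the calibration is good to about 2 mm. A picture is of the moment at which its call begins: read the wrist's pose just before it. calibration takes no time and is no camera call.
- bot.finish_job(): hands the job in; it is judged then, once.
The state is a dict: "t": time; "joint_pos": joint angles; "qvel": joint speeds; "joint_torque": joint torques, N m; "ee_pos": TCP position; "ee_rot": TCP orientation; "ft_force": force on the tool from outside, world axes, zero at the start; "ft_torque": the same for the moment, N m; "finger_gap": opening from 0.0 (shut) to 1.0 (fully open); "finger_force": force on a finger pad.
Only numpy, scipy, OpenCV 4.12 (cv2) and the standard library are available. Lean on these libraries where they do the work, as an engineer would, in place of code of your own. Each camera call takes 0.05 s, during which the arm holds its last target. There are 200 camera calls.

TASK

Fill the two empty cells of the divided crate, one piece in each: the open round pot, and the long fitting that is lying on the bench. First stand the long fitting upright on the bench, neck up, and let go of it there; then pick it up again and stand it in its cell, still neck up. Set the loose cover on the pot so that it sits centred, flat and fully down on the rim, with the pot standing in its cell, and leave the stock already in the crate and everything else on the bench as it is.

Things in the scene. Friction and masses are not known exactly. Their poses are not given: they have to be found in the camera images.
- fitting: The long cast grey fitting, 110 mm long: round foot 38 mm across, 12 mm long; square body 40 x 40 x 70 mm, faces square to x and y; round neck 30 mm across, 28 mm long. Origin on its axis at mid length; z points from foot to neck. Starts lying on a side of its body (axis 20 mm up), neck roughly to the robot's right. Standing on the bench its origin is 55 mm up. 0.25 to 0.5 kg.
- pot: Cast grey round pot (outlet box), open at the top: 50 mm outside diameter, 42 mm inside, 85 mm tall, floor 5 mm. Stands upright on the bench. Origin: centre of its underside, z up. 0.2 to 0.42 kg.
- cover: Loose cover, right way up on the bench: disc 54 mm across, 5 mm thick (6 to 11 mm above the origin); round grip on top 18 mm across, 22 mm tall (to 33 mm above the origin); centring plug below, 34 mm across, 6 mm deep. Origin: centre of the plug's underside. Seated, the disc lies on the rim, origin 79 mm above the pot's underside. 0.1 kg.
- crate: Fixed blue-grey crate of 2 (along its x) by 3 (along y) square cells, 66 mm apart, 61 mm clear; outside 137 x 203 mm, walls and dividers 5 mm thick, 50 mm tall, floor 5 mm thick. Origin: centre of its underside; cell centres at x = +-33 mm, y = -66, 0, 66 mm. Four cells hold stock, two are empty.
- pad1: Cardboard pad, 56 mm square, 3 mm thick, fixed on the floor of one of the two empty cells, centred there. Origin: centre of its underside (5 mm above the bench).
- pad2: The same kind of pad in the other empty cell.
- stock1: A cast grey fitting, 110 mm long: round foot 38 mm across, 12 mm long; square body 40 x 40 x 70 mm, faces square to x and y; round neck 30 mm across, 28 mm long. Origin on its axis at mid length; z points from foot to neck. Stands in a cell of the crate from the start and stays there.
- stock2: The same as stock1. Stands in a cell of the crate from the start and stays there.
- stock3: Plain round steel pipe nipple, 39 mm across, 95 mm tall. Origin: centre of its underside. Stands in a cell of the crate from the start and stays there.
- stock4: The same as stock3. Stands in a cell of the crate from the start and stays there.
- tape: Bystander: roll of black tape lying flat, 68 mm across, 22 mm tall. Origin: centre of its underside.
- bin: Bystander: yellow bin of fittings, 110 x 130 mm, 60 mm tall, beyond the crate. Origin: centre of its underside.
- carton: Bystander: open cardboard carton, 100 x 120 mm, 50 mm tall, beyond the crate. Origin: centre of its underside.
- coupling: Bystander: short steel coupling, 38 mm across, 38 mm tall, standing between the robot and the crate. Origin: centre of its underside.
There are look-alikes about, which are no part of the job. What is shaped like the fitting but orange is not meant. Leave any orange look-alike of the cover alone.

How it is judged:
On the way:
1. the long fitting stands upright on the bench, neck up, let go and at rest, before it goes into the crate (angle between fitting's own z axis and vertical below 0.1 rad and height (world z) of fitting below 0.059 m and contact force between fitting and the fingers below 0.05 N and linear speed of fitting below 0.02 m/s), for 0.2 s.
At the end, for the whole second after the job is handed in: Pot and fitting stand one in each padded cell: within 18 mm of the pad's centre, down on it within 6 mm, upright within 0.1 rad, neck up. Cover on the rim: within 6.5 mm of the pot's axis, down within 2.5 mm, level within 0.06 rad. All at rest; stock upright within 0.15 rad ((((horizontal distance between fitting and pad1 below 0.018 m and z of fitting in the frame of pad1 below 0.064 m) and (horizontal distance between pot and pad2 below 0.018 m and z of pot in the frame of pad2 below 0.009 m)) or ((horizontal distance between fitting and pad2 below 0.018 m and z of fitting in the frame of pad2 below 0.064 m) and (horizontal distance between pot and pad1 below 0.018 m and z of pot in the frame of pad1 below 0.009 m))) and angle between each of fitting, pot's own z axis and vertical below 0.1 rad and horizontal distance between cover and pot below 0.0065 m and z of cover in the frame of pot between 0.076 and 0.0815 m and angle between cover's own z axis and vertical below 0.06 rad and linear speed of each of fitting, pot, cover below 0.02 m/s and angle between each of stock1, stock2, stock3, stock4's own z axis and vertical below 0.15 rad); the robot touches nothing.
It fails at once if a bystander (tape, bin, carton, coupling) is pushed more than 25 mm (distance of any of tape, bin, carton, coupling from where it was at the start of the episode above 0.025 m).
It fails at once if stock already in the crate is moved more than 25 mm or tipped more than 0.35 rad (distance of any of stock1, stock2, stock3, stock4 from where it was at the start of the episode above 0.025 m or angle between any of stock1, stock2, stock3, stock4's own z axis and vertical above 0.35 rad).
It also fails if it takes over 72 s, if anything falls off the work surface, if the arm or the gripper's body presses on something with over 40 N, if the wrist force passes 120 N, or if a joint passes its speed limit or range.

## Working session

There is one attempt and no reset: what is moved stays moved. The work goes in short steps, Python scripts to look and compute and a tool call to move; the robot and the scene stay as the last step left them, time stands still between calls to the robot, and variables do not carry over. Pictures are saved under pics/ and viewed, at most 10 in all, crops included, and the job is handed in when it is done.

Besides the shell and the picture viewer there is one more tool, called after "Request:" by a JSON object that holds its "name" and its "arguments". send_rows: Moves the arm, as the interface text tells. Its arguments: {"type":"object","properties":{"plan":{"type":"array"},"grip_force":{"type":"number"}},"required":["plan"]}

```bash
mkdir -p pics
cat > h.py <<'E'
import numpy as np, cv2
from cell import readout, viewer, bot
from scipy.spatial.transform import Rotation as R
def world(name,img_depth,calib=None,pose=None):
    c=viewer.calibration(name); d=img_depth
    K=np.array([[c['fx'],0,c['cx']],[0,c['fy'],c['cy']],[0,0,1]])
    v,u=np.mgrid[0:420,0:560]
    p=cv2.undistortPoints(np.stack([u,v],-1).reshape(-1,1,2).astype(float),K,np.array(c['dist'])).reshape(420,560,2)
    P=np.stack([p[...,0]*d,-p[...,1]*d,-d],-1)
    if 'T' in c: T=np.array(c['T'])
    else:
        W=np.eye(4);W[:3,:3]=R.from_quat(pose[1]).as_matrix();W[:3,3]=pose[0];T=W@np.array(c['mount'])
    return P@T[:3,:3].T+T[:3,3]
def look(name):
    s=readout.read_state();pose=(s['ee_pos'],s['ee_rot'])
    im,d=viewer.read_camera(name)
    W=world(name,d,pose=pose);W[d==0]=np.nan
    return im,W,s
E
python3 - <<'E'
from h import *
for n in('top','scene'):
    im,W,s=look(n);np.savez(f'/tmp/{n}.npz',im=im,W=W);cv2.imwrite(f'pics/{n}1.png',cv2.resize(im[...,::-1],(784,588)))
print(s, bot.pinch_z);print(viewer.calibration('wrist'))
E
```

```text
{'t': 0.05, 'joint_pos': array([ 1.11961104e+00,  3.13456931e-01,  1.49838058e+00, -1.18018233e-05,
        1.33101334e+00, -2.23417024e-01]), 'qvel': array([-5.73142233e-05,  1.01294988e-03, -1.26472535e-03, -4.90945433e-04,
        5.52087988e-04, -1.27274928e-03]), 'joint_torque': array([ 3.18740334e-03, -4.13343036e+01, -2.60481352e+01, -1.91488070e-04,
        2.78537955e-03, -1.32089207e-05]), 'ee_pos': array([0.11846355, 0.51121435, 0.2307528 ]), 'ee_rot': array([ 1.13636701e-01,  9.93522171e-01, -5.95547399e-04, -2.02786958e-04]), 'ft_force': array([0.68559894, 0.01721488, 0.48777808]), 'ft_torque': array([0.04455647, 0.00746651, 0.00570995]), 'finger_force': 0.0, 'finger_gap': 1.0000791108892937} 0.0187
{'fx': 314.70200838813474, 'fy': 314.70200838813474, 'cx': 281.17353530181555, 'cy': 217.84510780547305, 'dist': array([0.01399497, 0.        , 0.        , 0.        , 0.        ]), 'mount': array([[-8.73222274e-04,  9.51522964e-01,  3.07576472e-01,
         7.95480638e-02],
       [ 9.99999619e-01,  8.30470138e-04,  2.69885837e-04,
         3.28540386e-04],
       [ 1.36949676e-06,  3.07576590e-01, -9.51523327e-01,
        -1.42222397e-01],
       [ 0.00000000e+00,  0.00000000e+00,  0.00000000e+00,
         1.00000000e+00]])}
```

View pics/top1.png

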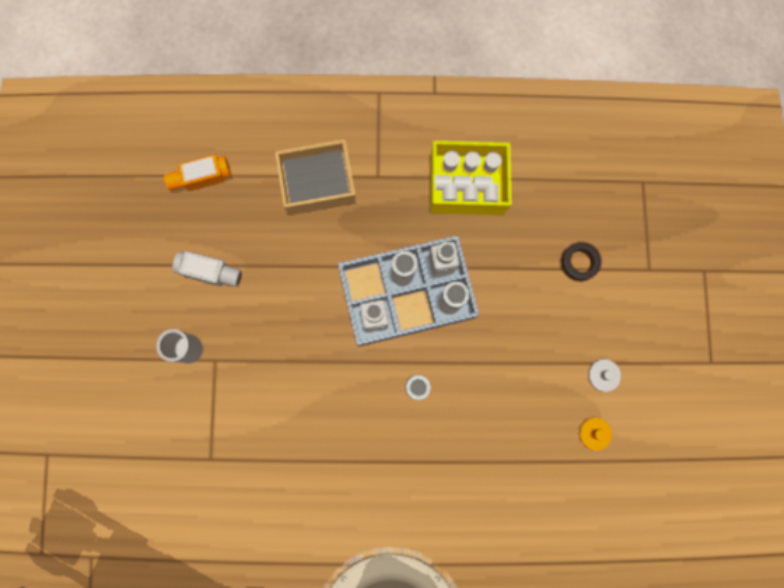

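View pics/scene1.png

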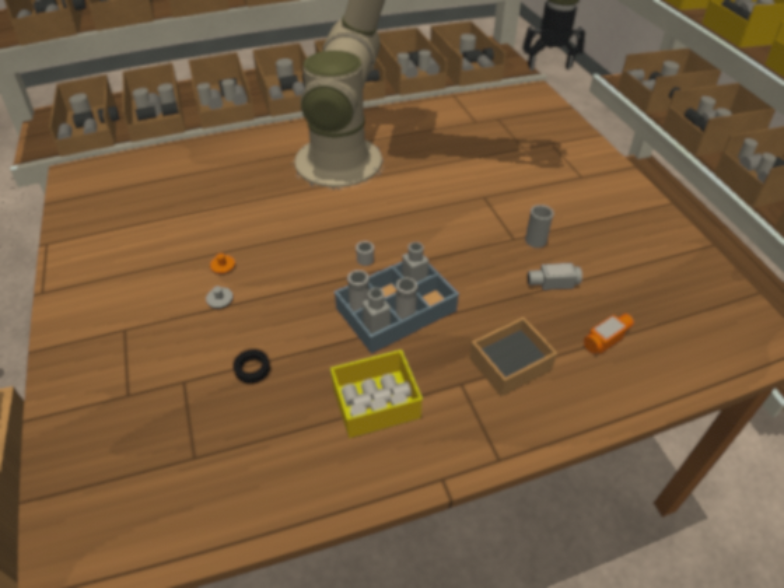

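The top view (784 px wide) shows the grey fitting at (207,268), the pot at (178,346), the grey cover at (605,376), and the empty padded cells at (365,282) and (411,310). The orange look-alikes are at (197,172) and (596,434). Next I measure them.

Run:
```python
from h import *
z=np.load('/tmp/top.npz');W=z['W'];im=z['im']
def reg(n,u,v,r,lo,hi):
    u,v,r=int(u/1.4),int(v/1.4),int(r/1.4);P=W[v-r:v+r,u-r:u+r].reshape(-1,3);P=P[(P[:,2]>lo)&(P[:,2]<hi)]
    c,(w,h),a=cv2.minAreaRect((P[:,:2]*1000).astype(np.float32))
    print(n,len(P),'mean',P.mean(0).round(4),'rect c',np.round(c,1),round(w),round(h),round(a,1),'zmed',np.median(P[:,2]).round(4),'zmax',P[:,2].max().round(4))
reg('table',300,500,20,-1,1)
reg('fit',207,268,45,.012,.06)
reg('fit top',207,268,45,.036,.06)
reg('pot',178,346,40,.07,.1)
reg('cover',605,376,25,.004,.05)
reg('cover grip',605,376,25,.022,.05)
reg('crate',408,290,85,.045,.056)
reg('pad1',365,282,12,0,.03)
reg('pad2',411,310,12,0,.03)
reg('coupling',418,387,22,.03,.05)
reg('nip',405,262,18,.08,.11); reg('nip2',455,294,18,.08,.11);reg('s1',445,256,18,.1,.13);reg('s2',374,313,18,.1,.13)
```

```text
table 780 mean [0.1955 0.1489 0.0002] rect c [195.4 149. ] 61 63 1.0 zmed 0.0002 zmax 0.0054
fit 796 mean [0.5699 0.3122 0.0363] rect c [571.8 312.7] 113 41 75.3 zmed 0.0384 zmax 0.0462
fit top 536 mean [0.5733 0.3218 0.0397] rect c [571.7 312.4] 110 40 76.1 zmed 0.0397 zmax 0.0462
pot 206 mean [0.4391 0.3427 0.0817] rect c [438.7 342.4] 48 48 73.0 zmed 0.0833 zmax 0.0891
cover 415 mean [ 0.3997 -0.3583  0.0139] rect c [ 399.2 -360. ] 69 64 86.6 zmed 0.0113 zmax 0.0375
cover grip 58 mean [ 0.3998 -0.3577  0.0318] rect c [ 399.7 -358.6] 16 17 83.9 zmed 0.0323 zmax 0.0375
crate 1196 mean [ 0.5394 -0.0286  0.0495] rect c [569.7 -51.5] 188 271 14.1 zmed 0.0495 zmax 0.0559
pad1 254 mean [0.5575 0.0485 0.0076] rect c [557.6  48.5] 37 36 1.0 zmed 0.0077 zmax 0.012
pad2 254 mean [ 0.5101 -0.0305  0.0079] rect c [509.9 -30.5] 37 36 0.3 zmed 0.008 zmax 0.0141
coupling 224 mean [ 0.3782 -0.0415  0.0381] rect c [377.5 -41.7] 37 36 89.6 zmed 0.0381 zmax 0.0429
nip 269 mean [ 0.5673 -0.0163  0.099 ] rect c [568.5 -16.3] 38 38 32.7 zmed 0.0999 zmax 0.1047
nip2 267 mean [ 0.5199 -0.0956  0.0992] rect c [520.3 -96. ] 37 37 1.6 zmed 0.0998 zmax 0.1037
s1 162 mean [ 0.5842 -0.0809  0.1139] rect c [584.8 -81.3] 29 29 38.0 zmed 0.1147 zmax 0.1184
s2 161 mean [0.4902 0.03   0.1148] rect c [490.3  29.6] 28 28 1.6 zmed 0.1151 zmax 0.1194
```

```bash
cat >> h.py <<'E'
def rz(p): # down-pointing tool, yaw (deg) of tool y axis
    a=np.radians(p);y=np.array([np.cos(a),np.sin(a),0]);z=np.array([0,0,-1.]);return np.stack([np.cross(y,z),y,z],1)
def goto(pos,Rm,s=None):
    s=s or readout.read_state();Rc=R.from_quat(s['ee_rot']).as_matrix()
    w=R.from_matrix(Rc.T@Rm).as_rotvec()
    d=np.array(pos)-s['ee_pos']
    print('turn share',(w/np.pi).round(4),'| shift share cur frame',(Rc.T@d/.25).round(3),'| after turn',(np.array(Rm).T@d/.25).round(3),'dist',np.linalg.norm(d).round(3),'deg',np.degrees(np.linalg.norm(w)).round(1))
E
python3 - <<'E'
from h import *
z=np.load('/tmp/top.npz');W=z['W'];im=z['im'].astype(int)
P=W.reshape(-1,3);C=im.reshape(-1,3)
m=(abs(P[:,2]-.04)<.006)&(abs(P[:,0]-.572)<.07)&(abs(P[:,1]-.313)<.07)
B=P[m][:,:2];c=B.mean(0);_,_,V=np.linalg.svd(B-c);print('body',c.round(4),V[0].round(3),np.degrees(np.arctan2(*V[0][::-1])))
m=(abs(P[:,2]-.05)<.004)&(abs(P[:,0]-.5375)<.125)&(abs(P[:,1]+.026)<.125)
Q=P[m][:,:2]
for yaw in np.arange(11,18,.5):
    a=np.radians(yaw);r=(Q-[.5375,-.026])@np.array([[np.cos(a),-np.sin(a)],[np.sin(a),np.cos(a)]])
    ok=(abs(r[:,0])<.08)&(abs(r[:,1])<.115);r=r[ok];q=np.percentile(r,[2,98],axis=0)
    print(yaw,len(r),((q[0]+q[1])/2*1e3).round(1),((q[1]-q[0])*1e3).round(1))
for u,v in((365,282),(411,310)):
    u,v=int(u/1.4),int(v/1.4);col=im[v,u];print(col)
    w=np.zeros((420,560),bool);w[v-25:v+25,u-25:u+25]=1
    mm=w&(abs(im-col).sum(-1)<60)&(abs(W[...,2]-.008)<.006)
    print('pad',cv2.minAreaRect((W[mm][:,:2]*1000).astype(np.float32)))
a=np.radians(-14)
s=readout.read_state();goto([.5717,.3125,.2],rz(-14),s)
E
```

```text
body [0.5729 0.32  ] [-0.245 -0.969] -104.20173580458726
11.0 1106 [-0.2  1.5] [140.7 202.4]
11.5 1106 [-0.2  1.5] [139.7 202. ]
12.0 1106 [-0.2  1.5] [138.7 201.8]
12.5 1106 [-0.3  1.5] [137.7 201.5]
13.0 1106 [-0.3  1.5] [136.7 201.1]
13.5 1106 [-0.3  1.5] [136.1 201.1]
14.0 1106 [-0.1  1.5] [136.  201.2]
14.5 1106 [-0.2  1.5] [136.1 201.3]
15.0 1106 [-0.3  1.5] [136.4 201.2]
15.5 1106 [-0.3  1.6] [137.1 201.5]
16.0 1106 [-0.2  1.6] [138.1 201.7]
16.5 1106 [-0.2  1.6] [139.1 202.1]
17.0 1106 [-0.3  1.7] [139.8 202.6]
17.5 1106 [-0.2  1.7] [140.9 203.1]
[225 185 116]
pad ((536.2872924804688, 33.82164001464844), (109.92231750488281, 65.41443634033203), 32.00141525268555)
[225 185 117]
pad ((528.6248168945312, -18.453594207763672), (120.89380645751953, 66.45974731445312), 37.40834426879883)
turn share [-4.000e-04  2.000e-04  5.053e-01] | shift share cur frame [-1.946 -0.365  0.123] | after turn [-0.333  1.951  0.123] dist 0.496 deg 90.9
```

Request:
{"name": "send_rows", "arguments": {"plan": [{"tx": -0.19, "ty": -0.036, "claw": 70}, {"tx": -0.19, "ty": -0.036, "claw": 70}, {"tx": -0.19, "ty": -0.036, "claw": 70}, {"tx": -0.19, "ty": -0.036, "claw": 70}, {"tx": -0.19, "ty": -0.036, "claw": 70}, {"tx": -0.19, "ty": -0.036, "claw": 70}, {"tx": -0.19, "ty": -0.036, "claw": 70}, {"tx": -0.19, "ty": -0.036, "claw": 70}]}}

```text
$.plan[0]: bad value
```

Request:
{"name": "send_rows", "arguments": {"plan": [{"tx": -0.19, "ty": -0.036, "wz": 0.042, "claw": 70}, {"wz": 0.042, "claw": 70}, {"wz": 0.042, "claw": 70}, {"wz": 0.042, "claw": 70}, {"wz": 0.042, "claw": 70}, {"wz": 0.042, "claw": 70}, {"wz": 0.042, "claw": 70}, {"wz": 0.042, "claw": 70}]}}

```text
$.plan[0]: bad value
```

Request:
{"name": "send_rows", "arguments": {"plan": [{"wz": 0.042, "claw": 70}, {"wz": 0.042, "claw": 70}, {"wz": 0.042, "claw": 70}, {"wz": 0.042, "claw": 70}, {"wy": 0.044}, {"wy": 0.044}, {"wy": 0.044}, {"wy": 0.044}]}}

```text
$.plan[0]: bad value
```

Run:
```python
from h import *
im,W,s=look('wrist');np.savez('/tmp/w.npz',im=im,W=W);cv2.imwrite('pics/w1.png',im[...,::-1])
print(s['t'],s['joint_pos'],s['ee_pos'],s['finger_gap'])
m=(abs(W[...,2]-.04)<.005)&(abs(W[...,0]-.572)<.07)&(abs(W[...,1]-.313)<.07)
print(m.sum())
if m.sum()>50: print(cv2.minAreaRect((W[m][:,:2]*1000).astype(np.float32)))
a=np.array([-.245,-.969,0]);t=np.radians(40);z=np.array([0,0,-np.cos(t)])-a*np.sin(t);y=np.array([.969,-.245,0])
Rm=np.stack([np.cross(y,z),y,z],1)
g=np.array([.5718,.3125,.026])+.005*a
goto(g+.025*z,Rm,s); goto(g-.06*z,Rm,s)
```

```text
0.1 [ 1.11961657e+00  3.13472789e-01  1.49834494e+00  1.98188667e-06
  1.33102728e+00 -2.23413000e-01] [0.11846233 0.51122616 0.2307581 ] 1.0017057575268837
0
turn share [-0.1764  0.1728  0.4837] | shift share cur frame [-1.947 -0.32   0.895] | after turn [-0.791  1.952  0.505] dist 0.542 deg 97.7
turn share [-0.1764  0.1728  0.4837] | shift share cur frame [-1.943 -0.538  0.635] | after turn [-0.791  1.952  0.165] dist 0.528 deg 97.7
```

The rows were refused, most likely because every field is required. I'll send one full row to check.

Request:
{"name": "send_rows", "arguments": {"plan": [{"tx": -0.19, "ty": -0.036, "tz": 0, "wx": 0, "wy": 0, "wz": 0, "claw": 70}], "grip_force": 60}}

```text
t: 0.25
ee_pos: [0.1601, 0.4929, 0.2311]
ee_rot: [0.111, 0.994, 0.0, -0.001]
ft_force: [0.5, 0.3, 0.0]
finger_gap: 0.856
finger_force: 0.0
```

Request:
{"name": "send_rows", "arguments": {"plan": [{"tx": -0.19, "ty": -0.036, "tz": 0, "wx": 0, "wy": 0, "wz": 0, "claw": 70}, {"tx": -0.19, "ty": -0.036, "tz": 0, "wx": 0, "wy": 0, "wz": 0, "claw": 70}, {"tx": -0.19, "ty": -0.036, "tz": 0, "wx": 0, "wy": 0, "wz": 0, "claw": 70}, {"tx": -0.19, "ty": -0.036, "tz": 0, "wx": 0, "wy": 0, "wz": 0, "claw": 70}, {"tx": -0.19, "ty": -0.036, "tz": 0, "wx": 0, "wy": 0, "wz": 0, "claw": 70}, {"tx": -0.19, "ty": -0.036, "tz": 0, "wx": 0, "wy": 0, "wz": 0, "claw": 70}, {"tx": -0.19, "ty": -0.036, "tz": 0, "wx": 0, "wy": 0, "wz": 0, "claw": 70}, {"tx": -0.19, "ty": -0.036, "tz": 0, "wx": 0, "wy": 0, "wz": 0, "claw": 70}]}}

```text
t: 1.05
ee_pos: [0.5184, 0.3348, 0.2311]
ee_rot: [0.114, 0.994, -0.0, -0.0]
ft_force: [-0.3, 1.4, 0.0]
finger_gap: 0.824
finger_force: 0.0
```

Request:
{"name": "send_rows", "arguments": {"plan": [{"tx": 0, "ty": 0, "tz": 0, "wx": 0, "wy": 0, "wz": 0.042, "claw": 70}, {"tx": 0, "ty": 0, "tz": 0, "wx": 0, "wy": 0, "wz": 0.042, "claw": 70}, {"tx": 0, "ty": 0, "tz": 0, "wx": 0, "wy": 0, "wz": 0.042, "claw": 70}, {"tx": 0, "ty": 0, "tz": 0, "wx": 0, "wy": 0, "wz": 0.042, "claw": 70}, {"tx": 0, "ty": 0, "tz": 0, "wx": 0, "wy": 0, "wz": 0.042, "claw": 70}, {"tx": 0, "ty": 0, "tz": 0, "wx": 0, "wy": 0, "wz": 0.042, "claw": 70}, {"tx": 0, "ty": 0, "tz": 0, "wx": 0, "wy": 0, "wz": 0.042, "claw": 70}, {"tx": 0, "ty": 0, "tz": 0, "wx": 0, "wy": 0, "wz": 0.042, "claw": 70}]}}

```text
t: 1.85
ee_pos: [0.5166, 0.3359, 0.2309]
ee_rot: [0.601, 0.799, -0.0, -0.0]
ft_force: [0.2, -0.6, -0.6]
finger_gap: 0.815
finger_force: 0.0
```

Request:
{"name": "send_rows", "arguments": {"plan": [{"tx": 0, "ty": 0, "tz": 0, "wx": 0, "wy": 0, "wz": 0.042, "claw": 70}, {"tx": 0, "ty": 0, "tz": 0, "wx": 0, "wy": 0, "wz": 0.042, "claw": 70}, {"tx": 0, "ty": 0, "tz": 0, "wx": 0, "wy": 0, "wz": 0.042, "claw": 70}, {"tx": 0, "ty": 0, "tz": 0, "wx": 0, "wy": 0, "wz": 0.042, "claw": 70}, {"tx": 0, "ty": 0, "tz": 0, "wx": 0, "wy": 0.044, "wz": 0, "claw": 70}, {"tx": 0, "ty": 0, "tz": 0, "wx": 0, "wy": 0.044, "wz": 0, "claw": 70}, {"tx": 0, "ty": 0, "tz": 0, "wx": 0, "wy": 0.044, "wz": 0, "claw": 70}, {"tx": 0, "ty": 0, "tz": 0, "wx": 0, "wy": 0.044, "wz": 0, "claw": 70}]}}

```text
t: 2.65
ee_pos: [0.5169, 0.3358, 0.2318]
ee_rot: [0.757, 0.593, 0.217, -0.169]
ft_force: [-0.1, 0.2, 0.6]
finger_gap: 0.824
finger_force: 0.0
```

```bash
cat > fit.py <<'E'
from h import *
im,W,s=look('wrist');np.savez('/tmp/w.npz',im=im,W=W);cv2.imwrite('pics/w1.png',im[...,::-1])
print(s['t'],s['joint_pos'].round(3),s['ee_pos'],s['finger_gap'])
m=(abs(W[...,2]-.04)<.005)&(abs(W[...,0]-.572)<.07)&(abs(W[...,1]-.313)<.07)
print(m.sum())
if m.sum()>50: print(cv2.minAreaRect((W[m][:,:2]*1000).astype(np.float32)))
a=np.array([-.245,-.969,0]);t=np.radians(40);z=np.array([0,0,-np.cos(t)])-a*np.sin(t);y=np.array([.969,-.245,0])
Rm=np.stack([np.cross(y,z),y,z],1)
g=np.array([.5718,.3125,.026])+.005*a
goto(g+.025*z,Rm,s); goto(g-.06*z,Rm,s)
E
python3 fit.py
```

```text
2.65 [0.177 0.347 1.554 0.584 1.071 0.176] [0.51689774 0.33583079 0.23184413] 0.8239481741755879
2559
((572.200927734375, 313.9807434082031), (110.04974365234375, 40.137699127197266), 75.95136260986328)
turn share [-0.0007  0.0444  0.0019] | shift share cur frame [-0.472  0.234  0.767] | after turn [-0.572  0.236  0.694] dist 0.233 deg 8.0
turn share [-0.0007  0.0444  0.0019] | shift share cur frame [-0.519  0.233  0.43 ] | after turn [-0.572  0.236  0.354] dist 0.178 deg 8.0
```

Request:
{"name": "send_rows", "arguments": {"plan": [{"tx": 0, "ty": 0, "tz": 0, "wx": 0, "wy": 0.0444, "wz": 0.002, "claw": 70}, {"tx": -0.142, "ty": 0.06, "tz": 0.088, "wx": 0, "wy": 0, "wz": 0, "claw": 70}, {"tx": -0.142, "ty": 0.06, "tz": 0.088, "wx": 0, "wy": 0, "wz": 0, "claw": 70}, {"tx": -0.142, "ty": 0.06, "tz": 0.088, "wx": 0, "wy": 0, "wz": 0, "claw": 70}, {"tx": -0.142, "ty": 0.06, "tz": 0.088, "wx": 0, "wy": 0, "wz": 0, "claw": 70}, {"tx": 0, "ty": 0, "tz": 0.1, "wx": 0, "wy": 0, "wz": 0, "claw": 70}, {"tx": 0, "ty": 0, "tz": 0.1, "wx": 0, "wy": 0, "wz": 0, "claw": 70}]}}

```text
t: 3.4
ee_pos: [0.5693, 0.3009, 0.0324]
ee_rot: [0.743, 0.578, 0.265, -0.21]
ft_force: [-0.6, 0.7, 0.5]
finger_gap: 0.823
finger_force: 0.0
```

```bash
sed -i 's/.5718,.3125,.026/.5721,.3135,.026/' fit.py; python3 fit.py
```

```text
3.4 [ 0.05   0.7    1.653  0.969  0.834 -0.398] [0.56932638 0.30089395 0.03238528] 0.8231299563995857
11120
((572.0518798828125, 313.7818908691406), (109.7869873046875, 70.98507690429688), 75.70440673828125)
turn share [-0.0018  0.0023 -0.0007] | shift share cur frame [ 0.009 -0.001  0.14 ] | after turn [ 0.008 -0.002  0.14 ] dist 0.035 deg 0.5
turn share [-0.0018  0.0023 -0.0007] | shift share cur frame [ 0.006 -0.003 -0.2  ] | after turn [ 0.008 -0.002 -0.2  ] dist 0.05 deg 0.5
```

View pics/w1.png

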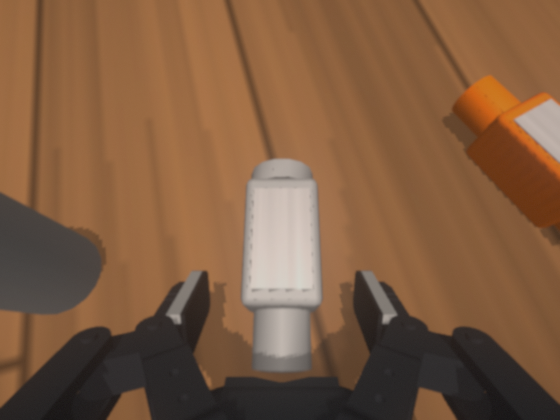

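The wrist view shows the fitting body at (282,245), centred between the open fingers. I'll go down and grip.

Request:
{"name": "send_rows", "arguments": {"plan": [{"tx": 0.004, "ty": 0, "tz": 0.07, "wx": 0, "wy": 0, "wz": 0, "claw": 70}, {"tx": 0.004, "ty": 0, "tz": 0.07, "wx": 0, "wy": 0, "wz": 0, "claw": 70}, {"tx": 0, "ty": 0, "tz": 0, "wx": 0, "wy": 0, "wz": 0, "claw": 30}, {"tx": 0, "ty": 0, "tz": 0, "wx": 0, "wy": 0, "wz": 0, "claw": 30}, {"tx": 0, "ty": 0, "tz": 0, "wx": 0, "wy": 0, "wz": 0, "claw": 30}, {"tx": 0, "ty": 0, "tz": 0, "wx": 0, "wy": 0, "wz": 0, "claw": 30}, {"tx": 0, "ty": 0, "tz": 0, "wx": 0, "wy": 0, "wz": 0, "claw": 30}], "grip_force": 90}}

```text
t: 4.15
ee_pos: [0.5751, 0.3238, 0.0093]
ee_rot: [0.742, 0.578, 0.267, -0.21]
ft_force: [-2.6, -3.9, 4.1]
finger_gap: 0.458
finger_force: 90.8
```

Request:
{"name": "send_rows", "arguments": {"plan": [{"tx": 0.1, "ty": 0, "tz": -0.12, "wx": 0, "wy": 0, "wz": 0, "claw": 30}, {"tx": 0.1, "ty": 0, "tz": -0.12, "wx": 0, "wy": 0, "wz": 0, "claw": 30}, {"tx": 0.1, "ty": 0, "tz": -0.12, "wx": 0, "wy": 0, "wz": 0, "claw": 30}, {"tx": 0, "ty": 0, "tz": 0, "wx": 0, "wy": -0.03, "wz": 0, "claw": 30}, {"tx": 0, "ty": 0, "tz": 0, "wx": 0, "wy": -0.03, "wz": 0, "claw": 30}, {"tx": 0, "ty": 0, "tz": 0, "wx": 0, "wy": -0.04, "wz": 0, "claw": 30}, {"tx": 0, "ty": 0, "tz": 0, "wx": 0, "wy": -0.04, "wz": 0, "claw": 30}, {"tx": 0, "ty": 0, "tz": 0, "wx": 0, "wy": -0.04, "wz": 0, "claw": 30}]}}

```text
t: 4.95
ee_pos: [0.5751, 0.3237, 0.1259]
ee_rot: [0.787, 0.613, 0.047, -0.038]
ft_force: [-0.5, -0.1, -3.7]
finger_gap: 0.458
finger_force: 91.8
```

```bash
cat > st.py <<'E'
from h import *
s=readout.read_state();print(s['t'],s['joint_pos'].round(3),s['ee_pos'].round(4),s['finger_gap'],s['ft_force'].round(1));
M=R.from_quat(s['ee_rot']).as_matrix();print(M.round(3))
E
python3 st.py
```

```text
4.95 [0.294 0.656 1.257 0.114 1.172 0.5  ] [0.5751 0.3237 0.1259] 0.4575057040553565 [-0.5 -0.1 -3.7]
[[ 0.243  0.97   0.027]
 [ 0.962 -0.244  0.118]
 [ 0.121 -0.003 -0.993]]
```

Request:
{"name": "send_rows", "arguments": {"plan": [{"tx": -0.17, "ty": -0.026, "tz": -0.02, "wx": 0, "wy": 0, "wz": 0, "claw": 30}, {"tx": -0.17, "ty": -0.026, "tz": -0.02, "wx": 0, "wy": 0, "wz": 0, "claw": 30}, {"tx": -0.17, "ty": -0.026, "tz": -0.02, "wx": 0, "wy": 0, "wz": 0, "claw": 30}, {"tx": 0, "ty": 0, "tz": 0, "wx": 0, "wy": -0.04, "wz": 0, "claw": 30}, {"tx": 0, "ty": 0, "tz": 0, "wx": 0, "wy": -0.04, "wz": 0, "claw": 30}, {"tx": 0, "ty": 0, "tz": 0, "wx": 0, "wy": -0.04, "wz": 0, "claw": 30}, {"tx": 0, "ty": 0, "tz": 0, "wx": 0, "wy": -0.04, "wz": 0, "claw": 30}, {"tx": 0, "ty": 0, "tz": 0, "wx": 0, "wy": -0.04, "wz": 0, "claw": 30}]}}

```text
t: 5.75
ee_pos: [0.5251, 0.2046, 0.1247]
ee_rot: [0.763, 0.596, -0.198, 0.153]
ft_force: [-0.2, 0.1, -4.7]
finger_gap: 0.453
finger_force: 92.2
```

Request:
{"name": "send_rows", "arguments": {"plan": [{"tx": 0, "ty": 0, "tz": 0, "wx": 0, "wy": -0.04, "wz": 0, "claw": 30}, {"tx": 0, "ty": 0, "tz": 0, "wx": 0, "wy": -0.04, "wz": 0, "claw": 30}, {"tx": 0, "ty": 0, "tz": 0, "wx": 0, "wy": -0.03, "wz": 0, "claw": 30}, {"tx": 0, "ty": 0, "tz": 0, "wx": 0, "wy": 0, "wz": 0, "claw": 30}]}}

```text
t: 6.15
ee_pos: [0.5243, 0.2054, 0.1218]
ee_rot: [0.717, 0.562, -0.327, 0.251]
ft_force: [0.4, -0.5, -4.7]
finger_gap: 0.459
finger_force: 92.4
```

```bash
python3 st.py
```

```text
6.15 [ 0.431  0.867  1.117 -0.633  1.741  0.755] [0.5243 0.2054 0.1218] 0.4590863117137017 [ 0.4 -0.5 -4.7]
[[ 0.154  0.97  -0.186]
 [ 0.642 -0.242 -0.728]
 [-0.751 -0.008 -0.66 ]]
```

Request:
{"name": "send_rows", "arguments": {"plan": [{"tx": 0, "ty": 0, "tz": 0, "wx": -0.001, "wy": -0.009, "wz": 0.001, "claw": 30}, {"tx": 0.052, "ty": 0, "tz": 0.046, "wx": 0, "wy": 0, "wz": 0, "claw": 30}, {"tx": 0.052, "ty": 0, "tz": 0.046, "wx": 0, "wy": 0, "wz": 0, "claw": 30}, {"tx": 0.052, "ty": 0, "tz": 0.046, "wx": 0, "wy": 0, "wz": 0, "claw": 30}, {"tx": 0.045, "ty": 0, "tz": 0.04, "wx": 0, "wy": 0, "wz": 0, "claw": 30}, {"tx": 0, "ty": 0, "tz": 0, "wx": 0, "wy": 0, "wz": 0, "claw": 30}]}}

```text
t: 6.75
ee_pos: [0.5237, 0.202, 0.0547]
ee_rot: [0.713, 0.557, -0.336, 0.26]
ft_force: [0.4, -0.7, -5.2]
finger_gap: 0.458
finger_force: 92.4
```

```bash
python3 st.py
python3 - <<'E'
from h import *
for n in('top','scene'):
    im,W,s=look(n)
    m=(abs(W[...,0]-.52)<.08)&(abs(W[...,1]-.19)<.08)&(W[...,2]>.006)
    cv2.imwrite(f'pics/{n}2.png',im[...,::-1])
    v,u=np.where(m);print(n,len(v),u.min(),u.max(),v.min(),v.max()) if len(v) else 0
    if n=='scene':
        cv2.imwrite('pics/s2c.png',cv2.resize(im[max(0,v.mean().astype(int)-60):v.mean().astype(int)+60,u.mean().astype(int)-80:u.mean().astype(int)+80,::-1],(800,600),interpolation=cv2.INTER_CUBIC))
E
```

```text
6.75 [ 0.433  0.963  1.137 -0.644  1.667  0.827] [0.5237 0.202  0.0547] 0.45795901507895687 [ 0.4 -0.7 -5.2]
[[ 0.153  0.97  -0.189]
 [ 0.62  -0.243 -0.746]
 [-0.769 -0.003 -0.639]]
top 1555 152 211 170 248
scene 1083 351 392 155 200
```

View pics/s2c.png

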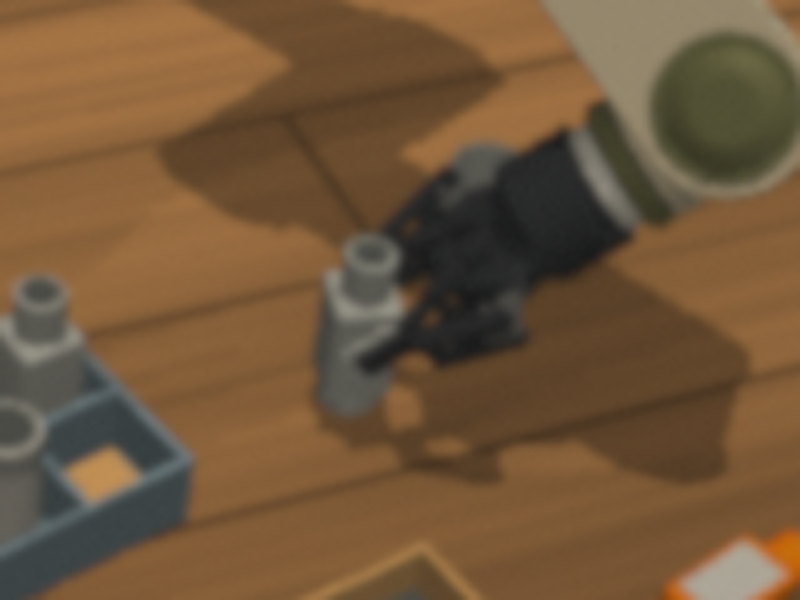

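The crop shows the fitting upright, neck up, just above the bench. I'll lower it gently.

Request:
{"name": "send_rows", "arguments": {"plan": [{"tx": 0.0246, "ty": 0, "tz": 0.0204, "wx": 0, "wy": 0, "wz": 0, "claw": 30}, {"tx": 0, "ty": 0, "tz": 0, "wx": 0, "wy": 0, "wz": 0, "claw": 30}]}}

```text
t: 7.05
ee_pos: [0.5246, 0.2027, 0.0489]
ee_rot: [0.714, 0.557, -0.334, 0.261]
ft_force: [-0.0, -0.4, -3.5]
finger_gap: 0.462
finger_force: 92.4
```

Request:
{"name": "send_rows", "arguments": {"plan": [{"tx": 0.0031, "ty": 0, "tz": 0.0026, "wx": 0, "wy": 0, "wz": 0, "claw": 30}, {"tx": 0, "ty": 0, "tz": 0, "wx": 0, "wy": 0, "wz": 0, "claw": 30}]}}

```text
t: 7.25
ee_pos: [0.5248, 0.2028, 0.0486]
ee_rot: [0.714, 0.557, -0.334, 0.261]
ft_force: [0.6, 0.1, -4.4]
finger_gap: 0.458
finger_force: 92.4
```

Request:
{"name": "send_rows", "arguments": {"plan": [{"tx": 0.0031, "ty": 0, "tz": 0.0026, "wx": 0, "wy": 0, "wz": 0, "claw": 30}, {"tx": 0, "ty": 0, "tz": 0, "wx": 0, "wy": 0, "wz": 0, "claw": 30}]}}

```text
t: 7.45
ee_pos: [0.5248, 0.2027, 0.0474]
ee_rot: [0.714, 0.557, -0.334, 0.261]
ft_force: [-0.3, 0.3, -4.5]
finger_gap: 0.455
finger_force: 92.4
```

Request:
{"name": "send_rows", "arguments": {"plan": [{"tx": 0.0031, "ty": 0, "tz": 0.0026, "wx": 0, "wy": 0, "wz": 0, "claw": 30}, {"tx": 0, "ty": 0, "tz": 0, "wx": 0, "wy": 0, "wz": 0, "claw": 30}, {"tx": 0, "ty": 0, "tz": 0, "wx": 0, "wy": 0, "wz": 0, "claw": 30}]}}

```text
t: 7.75
ee_pos: [0.5248, 0.2027, 0.0464]
ee_rot: [0.714, 0.557, -0.334, 0.261]
ft_force: [-0.7, 0.0, -3.4]
finger_gap: 0.456
finger_force: 92.4
```

Request:
{"name": "send_rows", "arguments": {"plan": [{"tx": 0.0031, "ty": 0, "tz": 0.0026, "wx": 0, "wy": 0, "wz": 0, "claw": 30}, {"tx": 0, "ty": 0, "tz": 0, "wx": 0, "wy": 0, "wz": 0, "claw": 30}, {"tx": 0, "ty": 0, "tz": 0, "wx": 0, "wy": 0, "wz": 0, "claw": 30}]}}

```text
t: 8.05
ee_pos: [0.5247, 0.2027, 0.0454]
ee_rot: [0.714, 0.557, -0.334, 0.261]
ft_force: [0.3, -0.1, -3.6]
finger_gap: 0.46
finger_force: 92.4
```

Run:
```python
from h import *
for n in ('top','scene'):
    im,W,s=look(n)
    m=(abs(W[...,0]-.53)<.05)&(abs(W[...,1]-.19)<.03)&(W[...,2]>.1)&(W[...,2]<.13)
    P=W[m];print(n,len(P),P.mean(0) if len(P) else 0,np.percentile(P[:,2],[10,50,90]) if len(P) else 0)
print(s['ee_pos'],s['ft_force'])
```

```text
top 140 [0.52532342 0.20891087 0.11062003] [0.10832809 0.11125177 0.11320152]
scene 73 [0.53164724 0.2085413  0.10878767] [0.10310788 0.10985566 0.11241623]
[0.52474904 0.20266992 0.04537646] [ 0.36531157  0.20301608 -3.2465113 ]
```

Close to the bench now (neck top at about 111 mm). A few more 1 mm steps.

Request:
{"name": "send_rows", "arguments": {"plan": [{"tx": 0.0031, "ty": 0, "tz": 0.0026, "wx": 0, "wy": 0, "wz": 0, "claw": 30}, {"tx": 0, "ty": 0, "tz": 0, "wx": 0, "wy": 0, "wz": 0, "claw": 30}, {"tx": 0, "ty": 0, "tz": 0, "wx": 0, "wy": 0, "wz": 0, "claw": 30}]}}

```text
t: 8.45
ee_pos: [0.5247, 0.2027, 0.0443]
ee_rot: [0.714, 0.557, -0.334, 0.261]
ft_force: [0.8, -0.3, -3.9]
finger_gap: 0.457
finger_force: 92.4
```

Request:
{"name": "send_rows", "arguments": {"plan": [{"tx": 0.0031, "ty": 0, "tz": 0.0026, "wx": 0, "wy": 0, "wz": 0, "claw": 30}, {"tx": 0, "ty": 0, "tz": 0, "wx": 0, "wy": 0, "wz": 0, "claw": 30}, {"tx": 0, "ty": 0, "tz": 0, "wx": 0, "wy": 0, "wz": 0, "claw": 30}]}}

```text
t: 8.75
ee_pos: [0.5248, 0.2028, 0.0441]
ee_rot: [0.714, 0.557, -0.334, 0.261]
ft_force: [-0.9, 1.3, 4.7]
finger_gap: 0.457
finger_force: 93.1
```

In contact with the bench. I'll release and retreat along the tool axis.

Request:
{"name": "send_rows", "arguments": {"plan": [{"tx": 0, "ty": 0, "tz": 0, "wx": 0, "wy": 0, "wz": 0, "claw": 48}, {"tx": 0, "ty": 0, "tz": 0, "wx": 0, "wy": 0, "wz": 0, "claw": 60}, {"tx": 0, "ty": 0, "tz": 0, "wx": 0, "wy": 0, "wz": 0, "claw": 70}, {"tx": 0, "ty": 0, "tz": 0, "wx": 0, "wy": 0, "wz": 0, "claw": 70}, {"tx": 0, "ty": 0, "tz": -0.04, "wx": 0, "wy": 0, "wz": 0, "claw": 70}, {"tx": 0, "ty": 0, "tz": -0.1, "wx": 0, "wy": 0, "wz": 0, "claw": 70}, {"tx": 0, "ty": 0, "tz": -0.16, "wx": 0, "wy": 0, "wz": 0, "claw": 70}, {"tx": 0, "ty": 0, "tz": -0.16, "wx": 0, "wy": 0, "wz": 0, "claw": 70}]}}

```text
t: 9.55
ee_pos: [0.5461, 0.2896, 0.1186]
ee_rot: [0.714, 0.557, -0.334, 0.261]
ft_force: [0.5, -0.2, 0.7]
finger_gap: 0.822
finger_force: 0.0
```

Run:
```python
from h import *
im,W,s=look('top');cv2.imwrite('pics/top3.png',im[...,::-1])
m=(abs(W[...,0]-.53)<.05)&(abs(W[...,1]-.20)<.04)&(W[...,2]>.1)&(W[...,2]<.13)
P=W[m];c=cv2.minAreaRect((P[:,:2]*1000).astype(np.float32));print(c,np.median(P[:,2]))
im,W,s=look('scene');cv2.imwrite('pics/s3.png',im[...,::-1])
m=(abs(W[...,0]-.53)<.05)&(abs(W[...,1]-.20)<.04)&(W[...,2]>.1)&(W[...,2]<.13)
P=W[m];c=cv2.minAreaRect((P[:,:2]*1000).astype(np.float32));print(c,np.median(P[:,2]))
print(s['t'],s['ee_pos'],s['joint_pos'].round(2))
# neck grasp: crate-yaw diagonal options
print('grasp height tcp: neck mid .096')
for yw in (-31,59):goto([.527,.207,.2],rz(yw),s)
```

```text
((526.402587890625, 212.07568359375), (28.14031219482422, 28.45250129699707), 1.995039463043213) 0.10997054000680084
((530.0122680664062, 212.05926513671875), (30.7662410736084, 29.930532455444336), 27.151500701904297) 0.10800409505021957
9.6 [0.54728999 0.29405156 0.12303268] [ 0.53  1.05  0.77 -0.63  1.94  0.73]
grasp height tcp: neck mid .096
turn share [0.0433 0.274  0.0881] | shift share cur frame [-0.466  0.007  0.074] | after turn [-0.34   0.11  -0.308] dist 0.118 deg 52.4
turn share [-0.1735  0.2386 -0.3786] | shift share cur frame [-0.466  0.007  0.074] | after turn [-0.11  -0.34  -0.308] dist 0.118 deg 86.4
```

The fitting stands on the bench, let go, with its neck centre at (0.527, 0.212) and its top at 110 mm. Next I point the tool down and regrasp it by the neck.

Request:
{"name": "send_rows", "arguments": {"plan": [{"tx": 0, "ty": 0, "tz": -0.16, "wx": 0, "wy": 0, "wz": 0, "claw": 60}, {"tx": 0, "ty": 0, "tz": 0, "wx": 0.0062, "wy": 0.0391, "wz": 0.0126, "claw": 60}, {"tx": 0, "ty": 0, "tz": 0, "wx": 0.0062, "wy": 0.0391, "wz": 0.0126, "claw": 60}, {"tx": 0, "ty": 0, "tz": 0, "wx": 0.0062, "wy": 0.0391, "wz": 0.0126, "claw": 60}, {"tx": 0, "ty": 0, "tz": 0, "wx": 0.0062, "wy": 0.0391, "wz": 0.0126, "claw": 60}, {"tx": 0, "ty": 0, "tz": 0, "wx": 0.0062, "wy": 0.0391, "wz": 0.0126, "claw": 60}, {"tx": 0, "ty": 0, "tz": 0, "wx": 0.0062, "wy": 0.0391, "wz": 0.0126, "claw": 60}, {"tx": 0, "ty": 0, "tz": 0, "wx": 0.0062, "wy": 0.0391, "wz": 0.0126, "claw": 60}]}}

```text
t: 10.45
ee_pos: [0.5536, 0.318, 0.1431]
ee_rot: [0.872, 0.49, -0.003, -0.001]
ft_force: [0.8, -0.0, 0.2]
finger_gap: 0.7
finger_force: 0.0
```

Run:
```python
from h import *
im,W,s=look('wrist');cv2.imwrite('pics/w4.png',im[...,::-1])
m=(abs(W[...,0]-.527)<.05)&(abs(W[...,1]-.21)<.05)&(W[...,2]>.1)&(W[...,2]<.13)
P=W[m];print(len(P));print(cv2.minAreaRect((P[:,:2]*1000).astype(np.float32)),np.median(P[:,2])) if len(P)>20 else 0
print(s['t'],s['ee_pos'],s['joint_pos'].round(2))
goto([.527,.212,.16],rz(-31),s)
```

```text
669
((531.6741333007812, 220.22019958496094), (15.99470043182373, 29.3938045501709), 54.12209701538086) 0.1081240387872077
10.45 [0.55355572 0.31798899 0.14314294] [0.34 0.64 1.24 0.   1.27 0.88]
turn share [-0.0013  0.0013 -0.0018] | shift share cur frame [-0.418  0.129 -0.066] | after turn [-0.418  0.127 -0.067] dist 0.111 deg 0.5
```

Request:
{"name": "send_rows", "arguments": {"plan": [{"tx": 0, "ty": 0, "tz": -0.13, "wx": 0, "wy": 0, "wz": 0, "claw": 60}, {"tx": -0.14, "ty": 0.042, "tz": 0, "wx": -0.001, "wy": 0.001, "wz": -0.002, "claw": 60}, {"tx": -0.14, "ty": 0.042, "tz": 0, "wx": 0, "wy": 0, "wz": 0, "claw": 60}, {"tx": -0.138, "ty": 0.042, "tz": 0, "wx": 0, "wy": 0, "wz": 0, "claw": 60}, {"tx": 0, "ty": 0, "tz": 0, "wx": 0, "wy": 0, "wz": 0, "claw": 60}]}}

```text
t: 11.0
ee_pos: [0.5265, 0.2095, 0.176]
ee_rot: [0.87, 0.493, -0.004, 0.002]
ft_force: [0.1, 0.7, -0.5]
finger_gap: 0.702
finger_force: 0.0
```

Run:
```python
from h import *
im,W,s=look('wrist');cv2.imwrite('pics/w5.png',im[...,::-1])
m=(abs(W[...,0]-.527)<.03)&(abs(W[...,1]-.21)<.03)&(W[...,2]>.1)&(W[...,2]<.13)
P=W[m];print(len(P));print(cv2.minAreaRect((P[:,:2]*1000).astype(np.float32)),np.median(P[:,2])) if len(P)>20 else 0
print(s['t'],s['ee_pos'],s['joint_pos'].round(2))
goto([.527,.212,.084],rz(-31),s)
```

```text
1410
((527.489990234375, 214.48178100585938), (29.53447723388672, 29.056703567504883), 25.167837142944336) 0.10978829863228268
11.0 [0.52645534 0.20948881 0.17604735] [ 0.17  0.45  1.44 -0.01  1.25  0.72]
turn share [-0.0004  0.0029  0.0002] | shift share cur frame [ 0.013 -0.003  0.368] | after turn [ 0.01  -0.003  0.368] dist 0.092 deg 0.5
```

View pics/w5.png

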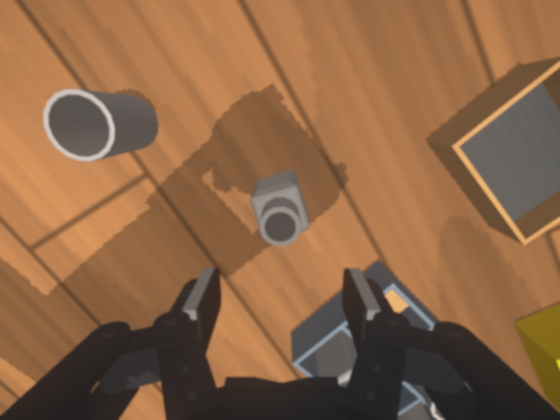

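The neck at (281,222) lies on the fingers' centreline. I'll go down and grip it.

Request:
{"name": "send_rows", "arguments": {"plan": [{"tx": 0.016, "ty": -0.003, "tz": 0.12, "wx": 0, "wy": 0.003, "wz": 0, "claw": 60}, {"tx": 0, "ty": 0, "tz": 0.13, "wx": 0, "wy": 0, "wz": 0, "claw": 60}, {"tx": 0, "ty": 0, "tz": 0.11, "wx": 0, "wy": 0, "wz": 0, "claw": 60}, {"tx": 0, "ty": 0, "tz": 0, "wx": 0, "wy": 0, "wz": 0, "claw": 40}, {"tx": 0, "ty": 0, "tz": 0, "wx": 0, "wy": 0, "wz": 0, "claw": 20}, {"tx": 0, "ty": 0, "tz": 0, "wx": 0, "wy": 0, "wz": 0, "claw": 20}, {"tx": 0, "ty": 0, "tz": 0, "wx": 0, "wy": 0, "wz": 0, "claw": 20}, {"tx": 0, "ty": 0, "tz": 0, "wx": 0, "wy": 0, "wz": 0, "claw": 20}], "grip_force": 60}}

```text
t: 11.85
ee_pos: [0.529, 0.2166, 0.0871]
ee_rot: [0.87, 0.494, 0.002, -0.001]
ft_force: [0.6, 0.6, 3.0]
finger_gap: 0.317
finger_force: 59.8
```

Request:
{"name": "send_rows", "arguments": {"plan": [{"tx": 0, "ty": 0, "tz": -0.06, "wx": 0, "wy": 0, "wz": 0, "claw": 20}, {"tx": 0, "ty": 0, "tz": -0.12, "wx": 0, "wy": 0, "wz": 0, "claw": 20}, {"tx": 0, "ty": 0, "tz": -0.12, "wx": 0, "wy": 0, "wz": 0, "claw": 20}, {"tx": 0, "ty": 0, "tz": 0, "wx": 0, "wy": 0, "wz": 0, "claw": 20}]}}

```text
t: 12.25
ee_pos: [0.53, 0.2165, 0.1648]
ee_rot: [0.87, 0.494, 0.005, 0.0]
ft_force: [0.9, 0.1, -4.7]
finger_gap: 0.32
finger_force: 60.1
```

Run:
```python
from h import *
im,W,s=look('top')
for lo,hi,r in((.045,.056,0),):
    pass
z=W[...,2];m=(abs(W[...,0]-.527)<.05)&(abs(W[...,1]-.212)<.05)
print(s['t'],s['ee_pos'],s['ft_force'].round(1),s['finger_gap'])
goto([.553,.0475,.17],rz(-31),s)
im,W,s=look('scene');cv2.imwrite('pics/s5.png',im[...,::-1])
```

```text
12.25 [0.53003588 0.21647727 0.16481273] [ 0.9  0.1 -4.7] 0.31950562571476665
turn share [ 0.0016 -0.0026  0.001 ] | shift share cur frame [-0.533  0.425 -0.023] | after turn [-0.532  0.427 -0.021] dist 0.171 deg 0.6
```

Request:
{"name": "send_rows", "arguments": {"plan": [{"tx": -0.132, "ty": 0.107, "tz": -0.005, "wx": 0.0016, "wy": -0.0026, "wz": 0.001, "claw": 20}, {"tx": -0.132, "ty": 0.107, "tz": -0.005, "wx": 0, "wy": 0, "wz": 0, "claw": 20}, {"tx": -0.132, "ty": 0.107, "tz": -0.005, "wx": 0, "wy": 0, "wz": 0, "claw": 20}, {"tx": -0.132, "ty": 0.107, "tz": -0.005, "wx": 0, "wy": 0, "wz": 0, "claw": 20}, {"tx": 0, "ty": 0, "tz": 0, "wx": 0, "wy": 0, "wz": 0, "claw": 20}, {"tx": 0, "ty": 0, "tz": 0, "wx": 0, "wy": 0, "wz": 0, "claw": 20}]}}

```text
t: 12.95
ee_pos: [0.5515, 0.0473, 0.164]
ee_rot: [0.871, 0.492, -0.005, -0.002]
ft_force: [-0.4, 1.0, -4.6]
finger_gap: 0.318
finger_force: 60.3
```

Run:
```python
from h import *
s=readout.read_state();print(s['ee_pos'],s['ft_force']);goto([.554,.049,.095],rz(-31),s)
im,W,s=look('wrist');cv2.imwrite('pics/w6.png',im[...,::-1])
```

```text
[0.5515367  0.04726307 0.16397929] [-0.44239031  0.99204046 -4.60533122]
turn share [-0.0028  0.0019 -0.0007] | shift share cur frame [0.013 0.007 0.276] | after turn [0.011 0.005 0.276] dist 0.069 deg 0.6
```

View pics/w6.png

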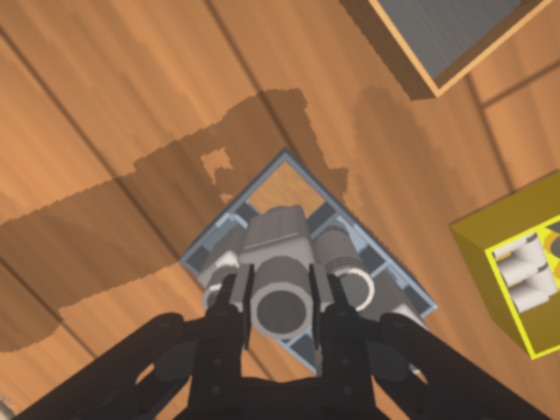

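The wrist view shows the fitting over its cell, but its body is turned about 28° from the crate's axes. I'll turn it to match before lowering.

Request:
{"name": "send_rows", "arguments": {"plan": [{"tx": 0.011, "ty": 0.005, "tz": 0, "wx": -0.002, "wy": 0.002, "wz": -0.039, "claw": 20}, {"tx": 0, "ty": 0, "tz": 0, "wx": 0, "wy": 0, "wz": -0.039, "claw": 20}, {"tx": 0, "ty": 0, "tz": 0, "wx": 0, "wy": 0, "wz": -0.039, "claw": 20}, {"tx": 0, "ty": 0, "tz": 0, "wx": 0, "wy": 0, "wz": -0.039, "claw": 20}, {"tx": 0, "ty": 0, "tz": 0, "wx": 0, "wy": 0, "wz": 0, "claw": 20}, {"tx": 0, "ty": 0, "tz": 0, "wx": 0, "wy": 0, "wz": 0, "claw": 20}]}}

```text
t: 13.6
ee_pos: [0.5544, 0.0505, 0.1652]
ee_rot: [0.726, 0.688, 0.001, -0.001]
ft_force: [-0.3, -0.2, -4.2]
finger_gap: 0.319
finger_force: 60.4
```

Run:
```python
from h import *
im,W,s=look('wrist');cv2.imwrite('pics/w7.png',im[...,::-1]);print(s['ee_pos']);goto([.554,.049,.097],rz(-3),s)
c=viewer.calibration('top')
# visible rim points near pad1 cell to check
a=np.radians(14);Rc=np.array([[np.cos(a),-np.sin(a)],[np.sin(a),np.cos(a)]])
q=(W[...,:2]-[.537,-.0245])@Rc
m=(abs(W[...,2]-.05)<.004)&(abs(q[...,0])<.08)&(abs(q[...,1])<.11)
x=q[m];print('outer +x',np.percentile(x[(x[:,0]>.055)][:,0],[2,50,98]).round(4),'outer +y',np.percentile(x[x[:,1]>.088][:,1],[2,50,98]).round(4))
# fitting body face pts
m=(abs(q[...,0]-.033)<.05)&(abs(q[...,1]-.066)<.05)&(W[...,2]>.09)&(W[...,2]<.15)
for lo,hi in ((.09,.11),(.11,.13),(.13,.15),(.15,.165),(.165,.18)):
    k=(abs(q[...,0]-.033)<.04)&(abs(q[...,1]-.066)<.04)&(W[...,2]>lo)&(W[...,2]<hi);print(lo,k.sum(),q[k].min(0).round(4) if k.any() else '',q[k].max(0).round(4) if k.any() else '')
```

```text
[0.55439504 0.05048267 0.16521404]
turn share [ 0.     -0.0005 -0.0002] | shift share cur frame [-0.006 -0.001  0.273] | after turn [-0.006 -0.001  0.273] dist 0.068 deg 0.1
outer +x [0.0562 0.0662 0.069 ] outer +y [0.0892 0.0989 0.1016]
0.09 352 [0.0152 0.05  ] [0.0542 0.0867]
0.11 601 [0.0151 0.053 ] [0.0541 0.0867]
0.13 806 [0.0151 0.0587] [0.054 0.087]
0.15 1848 [0.0139 0.0662] [0.0538 0.0869]
0.165 1379 [0.0108 0.0674] [0.0626 0.0861]
```

View pics/w7.png

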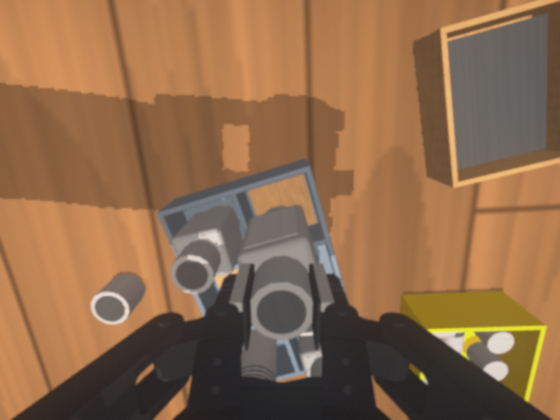

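The body is now aligned and centred on the cell to within 2 mm. I'll lower it.

Request:
{"name": "send_rows", "arguments": {"plan": [{"tx": -0.003, "ty": -0.005, "tz": 0.08, "wx": 0, "wy": 0, "wz": 0, "claw": 20}, {"tx": 0, "ty": 0, "tz": 0.08, "wx": 0, "wy": 0, "wz": 0, "claw": 20}, {"tx": 0, "ty": 0, "tz": 0.07, "wx": 0, "wy": 0, "wz": 0, "claw": 20}, {"tx": 0, "ty": 0, "tz": 0.03, "wx": 0, "wy": 0, "wz": 0, "claw": 20}, {"tx": 0, "ty": 0, "tz": 0, "wx": 0, "wy": 0, "wz": 0, "claw": 20}, {"tx": 0, "ty": 0, "tz": 0, "wx": 0, "wy": 0, "wz": 0, "claw": 20}]}}

```text
t: 14.25
ee_pos: [0.5539, 0.0491, 0.1015]
ee_rot: [0.725, 0.689, 0.001, 0.0]
ft_force: [0.4, 0.1, -3.2]
finger_gap: 0.32
finger_force: 60.4
```

Request:
{"name": "send_rows", "arguments": {"plan": [{"tx": 0, "ty": 0, "tz": 0.008, "wx": 0, "wy": 0, "wz": 0, "claw": 20}, {"tx": 0, "ty": 0, "tz": 0, "wx": 0, "wy": 0, "wz": 0, "claw": 20}, {"tx": 0, "ty": 0, "tz": 0, "wx": 0, "wy": 0, "wz": 0, "claw": 20}]}}

```text
t: 14.55
ee_pos: [0.5537, 0.049, 0.0991]
ee_rot: [0.725, 0.689, 0.001, 0.0]
ft_force: [-0.6, 0.3, -4.3]
finger_gap: 0.316
finger_force: 60.4
```

Request:
{"name": "send_rows", "arguments": {"plan": [{"tx": 0, "ty": 0, "tz": 0.012, "wx": 0, "wy": 0, "wz": 0, "claw": 20}, {"tx": 0, "ty": 0, "tz": 0, "wx": 0, "wy": 0, "wz": 0, "claw": 20}, {"tx": 0, "ty": 0, "tz": 0, "wx": 0, "wy": 0, "wz": 0, "claw": 20}]}}

```text
t: 14.85
ee_pos: [0.5535, 0.049, 0.0956]
ee_rot: [0.725, 0.689, 0.001, -0.0]
ft_force: [-0.1, 0.1, -4.5]
finger_gap: 0.315
finger_force: 60.4
```

Request:
{"name": "send_rows", "arguments": {"plan": [{"tx": 0, "ty": 0, "tz": 0.006, "wx": 0, "wy": 0, "wz": 0, "claw": 20}, {"tx": 0, "ty": 0, "tz": 0, "wx": 0, "wy": 0, "wz": 0, "claw": 20}, {"tx": 0, "ty": 0, "tz": 0, "wx": 0, "wy": 0, "wz": 0, "claw": 20}]}}

```text
t: 15.15
ee_pos: [0.554, 0.0489, 0.095]
ee_rot: [0.725, 0.689, 0.001, 0.0]
ft_force: [-1.8, -0.0, 5.5]
finger_gap: 0.317
finger_force: 61.1
```

Down on the pad. I'll release, rise, and head for the pot.

Request:
{"name": "send_rows", "arguments": {"plan": [{"tx": 0, "ty": 0, "tz": 0, "wx": 0, "wy": 0, "wz": 0, "claw": 36}, {"tx": 0, "ty": 0, "tz": 0, "wx": 0, "wy": 0, "wz": 0, "claw": 42}, {"tx": 0, "ty": 0, "tz": 0, "wx": 0, "wy": 0, "wz": 0, "claw": 42}, {"tx": 0, "ty": 0, "tz": -0.1, "wx": 0, "wy": 0, "wz": 0, "claw": 42}, {"tx": 0, "ty": 0, "tz": -0.18, "wx": 0, "wy": 0, "wz": 0, "claw": 42}, {"tx": 0, "ty": 0, "tz": -0.18, "wx": 0, "wy": 0, "wz": 0, "claw": 70}, {"tx": 0, "ty": 0, "tz": 0, "wx": 0, "wy": 0, "wz": 0.039, "claw": 70}, {"tx": 0, "ty": 0, "tz": 0, "wx": 0, "wy": 0, "wz": 0.039, "claw": 70}]}}

```text
t: 15.95
ee_pos: [0.5538, 0.0488, 0.2105]
ee_rot: [0.805, 0.593, 0.002, 0.001]
ft_force: [-0.1, -0.8, -0.3]
finger_gap: 0.819
finger_force: 0.0
```

Request:
{"name": "send_rows", "arguments": {"plan": [{"tx": 0, "ty": 0, "tz": 0, "wx": 0, "wy": 0, "wz": 0.039, "claw": 70}, {"tx": 0, "ty": 0, "tz": 0, "wx": 0, "wy": 0, "wz": 0.039, "claw": 70}, {"tx": 0, "ty": 0, "tz": 0, "wx": 0, "wy": 0, "wz": 0, "claw": 70}]}}

```text
t: 16.25
ee_pos: [0.5534, 0.0489, 0.2091]
ee_rot: [0.871, 0.492, 0.001, -0.0]
ft_force: [-0.1, 0.3, 0.7]
finger_gap: 0.822
finger_force: 0.0
```

Run:
```python
from h import *
s=readout.read_state();print(s['t'],s['ee_pos'],s['ft_force'].round(1),s['finger_gap']);goto([.439,.3427,.17],rz(-31),s)
im,W,s=look('scene')
a=np.radians(14);Rc=np.array([[np.cos(a),-np.sin(a)],[np.sin(a),np.cos(a)]])
q=(W[...,:2]-[.537,-.0245])@Rc
m=(abs(q[...,0]-.033)<.03)&(abs(q[...,1]-.066)<.03)&(abs(W[...,2]-.115)<.008);print(m.sum(),(q[m].min(0)+q[m].max(0))/2,np.percentile(W[m][:,2],[10,50,90]))
```

```text
16.25 [0.55336379 0.04885743 0.20910157] [-0.1  0.3  0.7] 0.8217008381407584
turn share [ 0.     -0.0006 -0.0004] | shift share cur frame [ 0.77  -0.998  0.158] | after turn [ 0.772 -0.997  0.156] dist 0.318 deg 0.1
90 [0.03729745 0.06358858] [0.11137366 0.11634626 0.11930545]
```

Request:
{"name": "send_rows", "arguments": {"plan": [{"tx": 0.11, "ty": -0.142, "tz": 0, "wx": 0, "wy": 0, "wz": 0, "claw": 75}, {"tx": 0.11, "ty": -0.142, "tz": 0, "wx": 0, "wy": 0, "wz": 0, "claw": 75}, {"tx": 0.11, "ty": -0.142, "tz": 0.02, "wx": 0, "wy": 0, "wz": 0, "claw": 75}, {"tx": 0.11, "ty": -0.142, "tz": 0.03, "wx": 0, "wy": 0, "wz": 0, "claw": 75}, {"tx": 0.11, "ty": -0.142, "tz": 0.03, "wx": 0, "wy": 0, "wz": 0, "claw": 75}, {"tx": 0.11, "ty": -0.142, "tz": 0.03, "wx": 0, "wy": 0, "wz": 0, "claw": 75}, {"tx": 0.11, "ty": -0.142, "tz": 0.03, "wx": 0, "wy": 0, "wz": 0, "claw": 75}, {"tx": 0, "ty": 0, "tz": 0, "wx": 0, "wy": 0, "wz": 0, "claw": 75}]}}

```text
t: 17.1
ee_pos: [0.4369, 0.3456, 0.1734]
ee_rot: [0.868, 0.496, 0.0, -0.001]
ft_force: [0.7, -1.1, 0.4]
finger_gap: 0.883
finger_force: 0.0
```

Run:
```python
from h import *
s=readout.read_state()
im,W,s=look('wrist')
m=(abs(W[...,0]-.439)<.04)&(abs(W[...,1]-.343)<.04)&(abs(W[...,2]-.085)<.006)
P=W[m][:,:2].astype(np.float32);c=cv2.minEnclosingCircle(P*1000);print(m.sum(),c,cv2.minAreaRect(P*1000))
print(s['t'],s['ee_pos']);goto([c[0][0]/1e3,c[0][1]/1e3,.048],rz(-31),s)
```

```text
1085 ((439.6393737792969, 344.72991943359375), 24.985763549804688) ((439.67767333984375, 344.9610595703125), (49.1409797668457, 48.9941520690918), 2.6998720169067383)
17.1 [0.43694909 0.34562389 0.17343673]
turn share [-0.0005 -0.0003  0.0027] | shift share cur frame [0.002 0.012 0.502] | after turn [0.002 0.011 0.502] dist 0.125 deg 0.5
```

Request:
{"name": "send_rows", "arguments": {"plan": [{"tx": 0.002, "ty": 0.011, "tz": 0.17, "wx": 0, "wy": 0, "wz": 0.003, "claw": 75}, {"tx": 0, "ty": 0, "tz": 0.17, "wx": 0, "wy": 0, "wz": 0, "claw": 75}, {"tx": 0, "ty": 0, "tz": 0.17, "wx": 0, "wy": 0, "wz": 0, "claw": 75}, {"tx": 0, "ty": 0, "tz": 0, "wx": 0, "wy": 0, "wz": 0, "claw": 60}, {"tx": 0, "ty": 0, "tz": 0, "wx": 0, "wy": 0, "wz": 0, "claw": 40}, {"tx": 0, "ty": 0, "tz": 0, "wx": 0, "wy": 0, "wz": 0, "claw": 40}, {"tx": 0, "ty": 0, "tz": 0, "wx": 0, "wy": 0, "wz": 0, "claw": 40}, {"tx": 0, "ty": 0, "tz": 0, "wx": 0, "wy": 0, "wz": 0, "claw": 40}], "grip_force": 50}}

```text
t: 17.95
ee_pos: [0.4429, 0.3413, 0.0483]
ee_rot: [0.873, 0.488, 0.002, -0.0]
ft_force: [0.3, -0.7, -3.5]
finger_gap: 0.583
finger_force: 51.7
```

Request:
{"name": "send_rows", "arguments": {"plan": [{"tx": 0, "ty": 0, "tz": -0.1, "wx": 0, "wy": 0, "wz": 0, "claw": 40}, {"tx": 0, "ty": 0, "tz": -0.16, "wx": 0, "wy": 0, "wz": 0, "claw": 40}, {"tx": 0, "ty": 0, "tz": -0.16, "wx": 0, "wy": 0, "wz": 0, "claw": 40}, {"tx": 0, "ty": 0, "tz": 0, "wx": 0, "wy": 0, "wz": 0, "claw": 40}]}}

```text
t: 18.35
ee_pos: [0.4445, 0.3421, 0.158]
ee_rot: [0.873, 0.488, 0.006, 0.0]
ft_force: [-0.8, 0.9, -3.0]
finger_gap: 0.586
finger_force: 52.8
```

```bash
python3 st.py
python3 - <<'E'
from h import *
goto([.43,-.05,.15],rz(-31));goto([.505,-.0325,.15],rz(-31))
E
```

```text
18.35 [4.470e-01 4.490e-01 1.501e+00 1.000e-03 1.179e+00 9.970e-01] [0.4445 0.3421 0.158 ] 0.5856738718329655 [-0.8  0.9 -3. ]
[[ 0.523  0.852  0.011]
 [ 0.852 -0.523  0.006]
 [ 0.011  0.006 -1.   ]]
turn share [ 0.002  -0.0035 -0.0029] | shift share cur frame [-1.368  0.771  0.022] | after turn [-1.374  0.758  0.032] dist 0.392 deg 0.9
turn share [ 0.002  -0.0035 -0.0029] | shift share cur frame [-1.151  0.99   0.026] | after turn [-1.16   0.979  0.032] dist 0.38 deg 0.9
```

Request:
{"name": "send_rows", "arguments": {"plan": [{"tx": 0, "ty": 0, "tz": -0.12, "wx": 0.002, "wy": -0.0035, "wz": -0.003, "claw": 40}, {"tx": 0, "ty": 0, "tz": -0.12, "wx": 0, "wy": 0, "wz": 0, "claw": 40}, {"tx": -0.145, "ty": 0.122, "tz": 0, "wx": 0, "wy": 0, "wz": 0, "claw": 40}, {"tx": -0.145, "ty": 0.122, "tz": 0, "wx": 0, "wy": 0, "wz": 0, "claw": 40}, {"tx": -0.145, "ty": 0.122, "tz": 0, "wx": 0, "wy": 0, "wz": 0, "claw": 40}, {"tx": -0.145, "ty": 0.122, "tz": 0, "wx": 0, "wy": 0, "wz": 0, "claw": 40}, {"tx": -0.145, "ty": 0.122, "tz": 0, "wx": 0, "wy": 0, "wz": 0, "claw": 40}, {"tx": -0.145, "ty": 0.122, "tz": 0, "wx": 0, "wy": 0, "wz": 0, "claw": 40}]}}

```text
t: 19.15
ee_pos: [0.487, 0.0585, 0.2125]
ee_rot: [0.87, 0.492, -0.006, -0.001]
ft_force: [0.7, 1.3, -3.1]
finger_gap: 0.585
finger_force: 53.1
```

Request:
{"name": "send_rows", "arguments": {"plan": [{"tx": -0.145, "ty": 0.122, "tz": 0, "wx": 0, "wy": 0, "wz": 0, "claw": 40}, {"tx": -0.145, "ty": 0.122, "tz": 0, "wx": 0, "wy": 0, "wz": 0, "claw": 40}, {"tx": 0, "ty": 0, "tz": 0, "wx": 0, "wy": 0, "wz": 0, "claw": 40}, {"tx": 0, "ty": 0, "tz": 0, "wx": 0, "wy": 0, "wz": 0, "claw": 40}]}}

```text
t: 19.55
ee_pos: [0.502, -0.0338, 0.2126]
ee_rot: [0.871, 0.492, -0.006, -0.001]
ft_force: [0.5, 0.4, -3.2]
finger_gap: 0.587
finger_force: 53.2
```

```bash
python3 st.py
python3 - <<'E'
from h import *
s=readout.read_state();x=rz(-31)[:,0]
goto(np.array([.505,-.0325,.061])-.001*x,rz(-31),s)
im,W,s=look('wrist')
z=W[...,2];d=np.linalg.norm(W[...,:2]-s['ee_pos'][:2],axis=-1)
tcp=s['ee_pos']
m=(d<.04)&(z>tcp[2]+.025)&(z<tcp[2]+.043)
P=W[m];print(m.sum(),np.percentile(P[:,2],[50,95]),cv2.minAreaRect((P[:,:2]*1000).astype(np.float32)))
v,u=np.where(m);print(u.min(),u.max(),v.min(),v.max())
E
```

```text
19.55 [-0.297  0.286  1.584 -0.007  1.281  0.248] [ 0.502  -0.0338  0.2126] 0.5868966898990272 [ 0.5  0.4 -3.2]
[[ 0.517  0.856 -0.011]
 [ 0.856 -0.517 -0.004]
 [-0.009 -0.007 -1.   ]]
turn share [-0.0023  0.0029 -0.0007] | shift share cur frame [0.012 0.012 0.606] | after turn [0.007 0.008 0.606] dist 0.152 deg 0.7
9141 [0.24896458 0.25281063] ((505.1942138671875, -30.554790496826172), (50.55916976928711, 68.685546875), 88.03750610351562)
179 382 249 372
```

Request:
{"name": "send_rows", "arguments": {"plan": [{"tx": 0.007, "ty": 0.008, "tz": 0.1, "wx": -0.0023, "wy": 0.003, "wz": -0.0007, "claw": 40}, {"tx": 0, "ty": 0, "tz": 0.13, "wx": 0, "wy": 0, "wz": 0, "claw": 40}, {"tx": 0, "ty": 0, "tz": 0.12, "wx": 0, "wy": 0, "wz": 0, "claw": 40}, {"tx": 0, "ty": 0, "tz": 0.1, "wx": 0, "wy": 0, "wz": 0, "claw": 40}, {"tx": 0, "ty": 0, "tz": 0, "wx": 0, "wy": 0, "wz": 0, "claw": 40}, {"tx": 0, "ty": 0, "tz": 0, "wx": 0, "wy": 0, "wz": 0, "claw": 40}]}}

```text
t: 20.2
ee_pos: [0.5049, -0.032, 0.1013]
ee_rot: [0.869, 0.494, 0.001, 0.0]
ft_force: [0.6, 0.6, -2.5]
finger_gap: 0.583
finger_force: 53.3
```

```bash
python3 st.py
python3 - <<'E'
from h import *
s=readout.read_state();x=rz(-31)[:,0]
goto(np.array([.505,-.0325,.061])-.001*x,rz(-31),s)
E
```

```text
20.2 [-0.295  0.416  1.721  0.     1.003  0.242] [ 0.5049 -0.032   0.1013] 0.5834273355208021 [ 0.6  0.6 -2.5]
[[ 0.512  0.859  0.001]
 [ 0.859 -0.512 -0.   ]
 [ 0.     0.001 -1.   ]]
turn share [ 0.0004 -0.0001  0.0011] | shift share cur frame [-0.006  0.001  0.161] | after turn [-0.006  0.001  0.161] dist 0.04 deg 0.2
```

Request:
{"name": "send_rows", "arguments": {"plan": [{"tx": -0.004, "ty": 0, "tz": 0.06, "wx": 0, "wy": 0, "wz": 0, "claw": 40}, {"tx": 0, "ty": 0, "tz": 0.06, "wx": 0, "wy": 0, "wz": 0, "claw": 40}, {"tx": 0, "ty": 0, "tz": 0.036, "wx": 0, "wy": 0, "wz": 0, "claw": 40}, {"tx": 0, "ty": 0, "tz": 0.01, "wx": 0, "wy": 0, "wz": 0, "claw": 40}, {"tx": 0, "ty": 0, "tz": 0, "wx": 0, "wy": 0, "wz": 0, "claw": 40}, {"tx": 0, "ty": 0, "tz": 0, "wx": 0, "wy": 0, "wz": 0, "claw": 40}]}}

```text
t: 20.8
ee_pos: [0.5047, -0.0338, 0.06]
ee_rot: [0.87, 0.493, 0.001, 0.001]
ft_force: [-0.5, 0.6, -2.3]
finger_gap: 0.581
finger_force: 53.2
```

Request:
{"name": "send_rows", "arguments": {"plan": [{"tx": 0, "ty": 0, "tz": 0.006, "wx": 0, "wy": 0, "wz": 0, "claw": 40}, {"tx": 0, "ty": 0, "tz": 0, "wx": 0, "wy": 0, "wz": 0, "claw": 40}, {"tx": 0, "ty": 0, "tz": 0, "wx": 0, "wy": 0, "wz": 0, "claw": 40}]}}

```text
t: 21.1
ee_pos: [0.5043, -0.0338, 0.0578]
ee_rot: [0.87, 0.493, 0.0, 0.0]
ft_force: [-0.4, -0.2, -2.7]
finger_gap: 0.582
finger_force: 53.3
```

Request:
{"name": "send_rows", "arguments": {"plan": [{"tx": 0, "ty": 0, "tz": 0.006, "wx": 0, "wy": 0, "wz": 0, "claw": 40}, {"tx": 0, "ty": 0, "tz": 0, "wx": 0, "wy": 0, "wz": 0, "claw": 40}, {"tx": 0, "ty": 0, "tz": 0, "wx": 0, "wy": 0, "wz": 0, "claw": 40}]}}

```text
t: 21.4
ee_pos: [0.5042, -0.0337, 0.0561]
ee_rot: [0.87, 0.493, 0.0, 0.0]
ft_force: [-0.4, 1.1, -2.0]
finger_gap: 0.585
finger_force: 53.3
```

Request:
{"name": "send_rows", "arguments": {"plan": [{"tx": 0, "ty": 0, "tz": 0.005, "wx": 0, "wy": 0, "wz": 0, "claw": 40}, {"tx": 0, "ty": 0, "tz": 0, "wx": 0, "wy": 0, "wz": 0, "claw": 40}, {"tx": 0, "ty": 0, "tz": 0, "wx": 0, "wy": 0, "wz": 0, "claw": 40}]}}

```text
t: 21.7
ee_pos: [0.5044, -0.0338, 0.0551]
ee_rot: [0.87, 0.493, 0.001, 0.001]
ft_force: [-0.9, -0.3, 1.9]
finger_gap: 0.587
finger_force: 53.4
```

Contact. I'll release with a small opening and rise.

Request:
{"name": "send_rows", "arguments": {"plan": [{"tx": 0, "ty": 0, "tz": 0, "wx": 0, "wy": 0, "wz": 0, "claw": 56}, {"tx": 0, "ty": 0, "tz": 0, "wx": 0, "wy": 0, "wz": 0, "claw": 62}, {"tx": 0, "ty": 0, "tz": 0, "wx": 0, "wy": 0, "wz": 0, "claw": 62}, {"tx": 0, "ty": 0, "tz": -0.1, "wx": 0, "wy": 0, "wz": 0, "claw": 62}, {"tx": 0, "ty": 0, "tz": -0.18, "wx": 0, "wy": 0, "wz": 0, "claw": 62}, {"tx": 0, "ty": 0, "tz": -0.18, "wx": 0, "wy": 0, "wz": 0, "claw": 62}, {"tx": 0, "ty": 0, "tz": -0.18, "wx": 0, "wy": 0, "wz": 0, "claw": 62}, {"tx": 0, "ty": 0, "tz": 0, "wx": 0, "wy": 0, "wz": 0, "claw": 50}]}}

```text
t: 22.5
ee_pos: [0.5063, -0.0343, 0.2207]
ee_rot: [0.87, 0.493, 0.004, 0.004]
ft_force: [0.8, -0.8, -0.5]
finger_gap: 0.592
finger_force: 0.0
```

Run:
```python
from h import *
im,W,s=look('wrist');print(s['t'],s['ee_pos'],s['ft_force'].round(1))
m=(abs(W[...,0]-.505)<.035)&(abs(W[...,1]+.033)<.035)&(abs(W[...,2]-.093)<.005)
P=W[m];print('pot rim',len(P),cv2.minEnclosingCircle((P[:,:2]*1000).astype(np.float32)),np.median(P[:,2]))
A=np.c_[P[:,:2]-P[:,:2].mean(0),np.ones(len(P))];print('tilt',np.linalg.lstsq(A,P[:,2],rcond=None)[0])
goto([.3998,-.3585,.16],rz(59),s);goto([.3998,-.3585,.16],rz(-31),s)
```

```text
22.5 [ 0.50626348 -0.03427409  0.2206758 ] [ 0.8 -0.8 -0.5]
pot rim 775 ((502.5007629394531, -29.730609893798828), 25.0234375) 0.09221544585401453
tilt [0.00172766 0.00268237 0.09197299]
turn share [ 0.0037  0.0022 -0.4993] | shift share cur frame [-1.332  0.297  0.242] | after turn [-0.303 -1.331  0.243] dist 0.347 deg 89.9
turn share [ 0.0038 -0.0009  0.0007] | shift share cur frame [-1.332  0.297  0.242] | after turn [-1.331  0.303  0.243] dist 0.347 deg 0.7
```

Request:
{"name": "send_rows", "arguments": {"plan": [{"tx": -0.19, "ty": 0.043, "tz": 0, "wx": 0.0038, "wy": -0.001, "wz": 0, "claw": 42}, {"tx": -0.19, "ty": 0.043, "tz": 0, "wx": 0, "wy": 0, "wz": 0, "claw": 42}, {"tx": -0.19, "ty": 0.043, "tz": 0, "wx": 0, "wy": 0, "wz": 0, "claw": 42}, {"tx": -0.19, "ty": 0.043, "tz": 0, "wx": 0, "wy": 0, "wz": 0, "claw": 42}, {"tx": -0.19, "ty": 0.043, "tz": 0.06, "wx": 0, "wy": 0, "wz": 0, "claw": 42}, {"tx": -0.19, "ty": 0.043, "tz": 0.06, "wx": 0, "wy": 0, "wz": 0, "claw": 42}, {"tx": -0.19, "ty": 0.043, "tz": 0.06, "wx": 0, "wy": 0, "wz": 0, "claw": 42}, {"tx": 0, "ty": 0, "tz": 0.06, "wx": 0, "wy": 0, "wz": 0, "claw": 42}]}}

```text
t: 23.35
ee_pos: [0.3958, -0.359, 0.1535]
ee_rot: [0.871, 0.491, -0.004, -0.005]
ft_force: [-0.6, 0.5, -0.6]
finger_gap: 0.492
finger_force: 0.0
```

```bash
cat > cov.py <<'E'
from h import *
im,W,s=look('wrist');print(s['t'],s['ee_pos'])
cv2.imwrite('pics/cov.png',im[...,::-1])
for n,lo,hi,r in(('grip',.027,.038,.02),('disc',.006,.016,.04)):
    m=(abs(W[...,0]-.4)<r)&(abs(W[...,1]+.3585)<r)&(W[...,2]>lo)&(W[...,2]<hi)
    P=W[m];print(n,len(P),cv2.minEnclosingCircle((P[:,:2]*1000).astype(np.float32)),np.median(P[:,2]),cv2.minAreaRect((P[:,:2]*1000).astype(np.float32))[:2])
    if n=='grip': c=cv2.minEnclosingCircle((P[:,:2]*1000).astype(np.float32))[0]
goto([c[0]/1e3,c[1]/1e3,.013],rz(-31),s)
E
python3 cov.py
```

```text
23.35 [ 0.39579816 -0.35895211  0.15348712]
grip 332 ((400.5203857421875, -358.757080078125), 8.83287239074707) 0.03242685967112793 ((400.6192626953125, -358.76800537109375), (17.424697875976562, 16.604917526245117))
disc 2095 ((400.1722412109375, -358.7909240722656), 26.94672203063965) 0.010507293479202595 ((400.3996276855469, -358.64422607421875), (52.799930572509766, 53.3143424987793))
turn share [-0.0039  0.001  -0.001 ] | shift share cur frame [0.012 0.023 0.562] | after turn [0.01  0.016 0.562] dist 0.141 deg 0.8
```

View pics/cov.png

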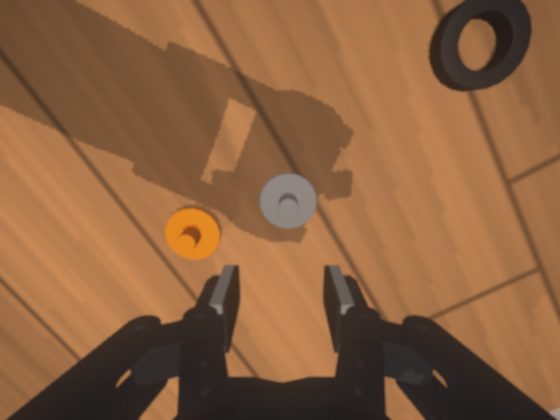

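The grey cover is at (288,200), the orange look-alike at (192,233) stays clear, and the tape is at (480,42). I'll descend on the grip.

Request:
{"name": "send_rows", "arguments": {"plan": [{"tx": 0.01, "ty": 0.016, "tz": 0.14, "wx": -0.0039, "wy": 0.001, "wz": -0.001, "claw": 42}, {"tx": 0, "ty": 0, "tz": 0.14, "wx": 0, "wy": 0, "wz": 0, "claw": 42}, {"tx": 0, "ty": 0, "tz": 0.1, "wx": 0, "wy": 0, "wz": 0, "claw": 42}, {"tx": 0, "ty": 0, "tz": 0, "wx": 0, "wy": 0, "wz": 0, "claw": 42}, {"tx": 0, "ty": 0, "tz": 0, "wx": 0, "wy": 0, "wz": 0, "claw": 42}], "grip_force": 40}}

```text
t: 23.9
ee_pos: [0.4029, -0.3543, 0.0612]
ee_rot: [0.869, 0.495, 0.0, 0.0]
ft_force: [0.0, -0.9, -0.4]
finger_gap: 0.49
finger_force: 0.0
```

Run:
```python
from h import *
s=readout.read_state();print(s['ee_pos']);goto([.4004,-.3588,.0145],rz(-31),s)
```

```text
[ 0.40287319 -0.35433491  0.06115513]
turn share [ 0.0003 -0.0002  0.0018] | shift share cur frame [-0.021  0.     0.187] | after turn [-0.02   0.001  0.187] dist 0.047 deg 0.3
```

Request:
{"name": "send_rows", "arguments": {"plan": [{"tx": -0.02, "ty": 0, "tz": 0.09, "wx": 0, "wy": 0, "wz": 0.001, "claw": 42}, {"tx": 0, "ty": 0, "tz": 0.09, "wx": 0, "wy": 0, "wz": 0, "claw": 42}, {"tx": 0, "ty": 0, "tz": 0.007, "wx": 0, "wy": 0, "wz": 0, "claw": 42}, {"tx": 0, "ty": 0, "tz": 0, "wx": 0, "wy": 0, "wz": 0, "claw": 42}, {"tx": 0, "ty": 0, "tz": 0, "wx": 0, "wy": 0, "wz": 0, "claw": 42}]}}

```text
t: 24.4
ee_pos: [0.4008, -0.3597, 0.0158]
ee_rot: [0.87, 0.493, 0.001, 0.002]
ft_force: [0.2, -0.6, -0.4]
finger_gap: 0.491
finger_force: 0.0
```

Request:
{"name": "send_rows", "arguments": {"plan": [{"tx": 0, "ty": 0, "tz": 0, "wx": 0, "wy": 0, "wz": 0, "claw": 10}, {"tx": 0, "ty": 0, "tz": 0, "wx": 0, "wy": 0, "wz": 0, "claw": 10}, {"tx": 0, "ty": 0, "tz": 0, "wx": 0, "wy": 0, "wz": 0, "claw": 10}, {"tx": 0, "ty": 0, "tz": 0, "wx": 0, "wy": 0, "wz": 0, "claw": 10}, {"tx": 0, "ty": 0, "tz": 0, "wx": 0, "wy": 0, "wz": 0, "claw": 10}, {"tx": 0, "ty": 0, "tz": 0, "wx": 0, "wy": 0, "wz": 0, "claw": 10}]}}

```text
t: 25.0
ee_pos: [0.4005, -0.3594, 0.015]
ee_rot: [0.87, 0.493, 0.001, 0.001]
ft_force: [-0.9, 1.1, 7.0]
finger_gap: 0.182
finger_force: 38.9
```

Request:
{"name": "send_rows", "arguments": {"plan": [{"tx": 0, "ty": 0, "tz": -0.08, "wx": 0, "wy": 0, "wz": 0, "claw": 10}, {"tx": 0, "ty": 0, "tz": -0.18, "wx": 0, "wy": 0, "wz": 0, "claw": 10}, {"tx": 0, "ty": 0, "tz": -0.18, "wx": 0, "wy": 0, "wz": 0, "claw": 10}, {"tx": 0, "ty": 0, "tz": -0.18, "wx": 0, "wy": 0, "wz": 0, "claw": 10}, {"tx": 0, "ty": 0, "tz": -0.1, "wx": 0, "wy": 0, "wz": 0, "claw": 10}, {"tx": 0, "ty": 0, "tz": 0, "wx": 0, "wy": 0, "wz": 0, "claw": 10}, {"tx": 0, "ty": 0, "tz": 0, "wx": 0, "wy": 0, "wz": 0, "claw": 10}]}}

```text
t: 25.7
ee_pos: [0.3996, -0.3587, 0.1934]
ee_rot: [0.87, 0.493, 0.0, 0.0]
ft_force: [-0.9, 0.5, -1.3]
finger_gap: 0.176
finger_force: 39.4
```

```bash
python3 st.py;cat > cc.py <<'E'
from h import *
im,W,s=look('wrist');np.savez('/tmp/c.npz',im=im,W=W)
cv2.imwrite('pics/held.png',im[...,::-1])
L=(W-s['ee_pos'])@R.from_quat(s['ee_rot']).as_matrix()   # tool frame
m=(np.hypot(L[...,0],L[...,1])<.04)&(abs(L[...,2]-.0)<.012)
P=L[m];print(len(P),cv2.minAreaRect((P[:,:2]*1000).astype(np.float32)),np.median(P[:,2]),P[:,0].max())
v,u=np.where(m);print(u.min(),u.max(),v.min(),v.max())
E
python3 cc.py
python3 - <<'E'
from h import *
goto([.5025,-.0297,.22],rz(-31))
E
```

```text
25.7 [-9.500e-01  3.700e-01  1.519e+00  1.000e-03  1.251e+00 -4.110e-01] [ 0.3996 -0.3587  0.1934] 0.17618315863284625 [-0.9  0.5 -1.3]
[[ 0.513  0.858  0.001]
 [ 0.858 -0.513  0.   ]
 [ 0.001  0.001 -1.   ]]
4466 ((2.4765682220458984, -0.379486083984375), (50.217750549316406, 51.17561340332031), 46.73398208618164) 0.004434832238291346 0.02750751239583443
231 332 224 318
turn share [-0.0003 -0.0004  0.0006] | shift share cur frame [ 1.34  -0.321 -0.108] | after turn [ 1.339 -0.324 -0.11 ] dist 0.346 deg 0.1
```

View pics/held.png

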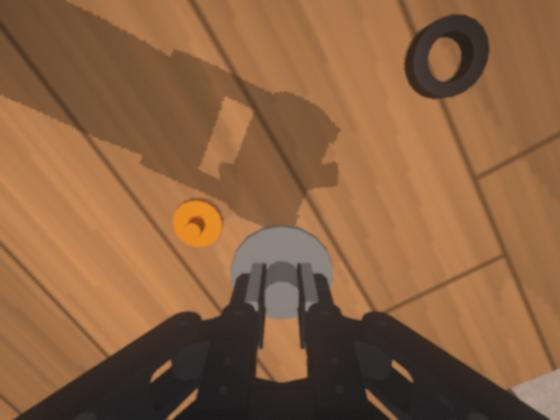

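The cover is held level and centred between the pads. I'll measure the pot's rim again while the view of it is clear.

Run:
```python
from h import *
for n in('top','scene'):
    im,W,s=look(n)
    m=(abs(W[...,0]-.503)<.035)&(abs(W[...,1]+.031)<.035)&(abs(W[...,2]-.093)<.005)
    P=(W[m][:,:2]*1000).astype(np.float32);print(n,len(P),cv2.minEnclosingCircle(P),cv2.minAreaRect(P)[:2],P.mean(0))
```

```text
top 132 ((501.73779296875, -29.913715362548828), 24.897354125976562) ((501.7339782714844, -29.829483032226562), (48.1745491027832, 48.7208251953125)) [501.74384  -29.920105]
scene 83 ((505.6361389160156, -29.35683822631836), 26.098745346069336) ((506.0235595703125, -28.512548446655273), (46.363739013671875, 49.76192092895508)) [505.68567  -28.213305]
```

Request:
{"name": "send_rows", "arguments": {"plan": [{"tx": 0, "ty": 0, "tz": -0.11, "wx": 0, "wy": 0, "wz": 0, "claw": 10}, {"tx": 0.19, "ty": -0.046, "tz": 0, "wx": 0, "wy": 0, "wz": 0, "claw": 10}, {"tx": 0.19, "ty": -0.046, "tz": 0, "wx": 0, "wy": 0, "wz": 0, "claw": 10}, {"tx": 0.19, "ty": -0.046, "tz": 0, "wx": 0, "wy": 0, "wz": 0, "claw": 10}, {"tx": 0.19, "ty": -0.046, "tz": 0, "wx": 0, "wy": 0, "wz": 0, "claw": 10}, {"tx": 0.19, "ty": -0.046, "tz": 0, "wx": 0, "wy": 0, "wz": 0, "claw": 10}, {"tx": 0.19, "ty": -0.046, "tz": 0, "wx": 0, "wy": 0, "wz": 0, "claw": 10}, {"tx": 0.1, "ty": -0.023, "tz": 0, "wx": 0, "wy": 0, "wz": 0, "claw": 10}]}}

```text
t: 26.65
ee_pos: [0.4949, -0.0512, 0.2205]
ee_rot: [0.869, 0.494, -0.0, -0.0]
ft_force: [-0.2, 0.1, -2.1]
finger_gap: 0.177
finger_force: 39.4
```

Request:
{"name": "send_rows", "arguments": {"plan": [{"tx": 0, "ty": 0, "tz": 0, "wx": 0, "wy": 0, "wz": 0, "claw": 10}, {"tx": 0, "ty": 0, "tz": 0, "wx": 0, "wy": 0, "wz": 0, "claw": 10}]}}

```text
t: 26.85
ee_pos: [0.4945, -0.0543, 0.2206]
ee_rot: [0.87, 0.494, -0.0, -0.0]
ft_force: [-0.2, 0.3, 0.1]
finger_gap: 0.179
finger_force: 39.4
```

```bash
python3 st.py; python3 cc.py
python3 - <<'E'
from h import *
W=np.load('/tmp/c.npz')['W']
m=(abs(W[...,0]-.503)<.035)&(abs(W[...,1]+.031)<.035)&(abs(W[...,2]-.093)<.005)
P=(W[m][:,:2]*1000).astype(np.float32);print(len(P))
if len(P)>30:
    A=np.c_[2*P,np.ones(len(P))];print(cv2.minEnclosingCircle(P),P.mean(0))
goto([.5025,-.0297,.115],rz(-31))
E
```

```text
26.85 [-0.345  0.261  1.595 -0.     1.286  0.193] [ 0.4945 -0.0543  0.2206] 0.17873274932311564 [-0.2  0.3  0.1]
[[ 0.512  0.859 -0.001]
 [ 0.859 -0.512 -0.   ]
 [-0.    -0.    -1.   ]]
4464 ((2.3198890686035156, -0.3198661804199219), (50.27337646484375, 51.21364212036133), 47.01869201660156) 0.004420517625961743 0.027458049647200236
231 332 224 318
804
((502.51007080078125, -29.682981491088867), 24.980083465576172) [502.78833  -29.199644]
turn share [0.     0.0001 0.0006] | shift share cur frame [ 0.103 -0.024  0.423] | after turn [ 0.103 -0.025  0.423] dist 0.109 deg 0.1
```

Request:
{"name": "send_rows", "arguments": {"plan": [{"tx": 0.101, "ty": -0.025, "tz": 0, "wx": 0, "wy": 0, "wz": 0.0006, "claw": 10}, {"tx": 0, "ty": 0, "tz": 0.12, "wx": 0, "wy": 0, "wz": 0, "claw": 10}, {"tx": 0, "ty": 0, "tz": 0.12, "wx": 0, "wy": 0, "wz": 0, "claw": 10}, {"tx": 0, "ty": 0, "tz": 0.12, "wx": 0, "wy": 0, "wz": 0, "claw": 10}, {"tx": 0, "ty": 0, "tz": 0, "wx": 0, "wy": 0, "wz": 0, "claw": 10}, {"tx": 0, "ty": 0, "tz": 0, "wx": 0, "wy": 0, "wz": 0, "claw": 10}]}}

```text
t: 27.5
ee_pos: [0.5027, -0.0306, 0.1321]
ee_rot: [0.871, 0.492, 0.0, 0.001]
ft_force: [-0.0, -0.8, -1.4]
finger_gap: 0.176
finger_force: 39.4
```

```bash
python3 st.py
python3 - <<'E'
from h import *
goto([.5023,-.030,.105],rz(-31))
E
```

```text
27.5 [-0.294  0.369  1.697 -0.     1.074  0.249] [ 0.5027 -0.0306  0.1321] 0.1764062998458484 [-0.  -0.8 -1.4]
[[ 0.516  0.857  0.001]
 [ 0.857 -0.516 -0.   ]
 [ 0.     0.001 -1.   ]]
turn share [ 0.0004 -0.0001 -0.0004] | shift share cur frame [ 0.001 -0.003  0.108] | after turn [ 0.001 -0.002  0.108] dist 0.027 deg 0.1
```

Request:
{"name": "send_rows", "arguments": {"plan": [{"tx": 0.001, "ty": -0.002, "tz": 0.06, "wx": 0, "wy": 0, "wz": 0, "claw": 10}, {"tx": 0, "ty": 0, "tz": 0.03, "wx": 0, "wy": 0, "wz": 0, "claw": 10}, {"tx": 0, "ty": 0, "tz": 0.018, "wx": 0, "wy": 0, "wz": 0, "claw": 10}, {"tx": 0, "ty": 0, "tz": 0, "wx": 0, "wy": 0, "wz": 0, "claw": 10}, {"tx": 0, "ty": 0, "tz": 0, "wx": 0, "wy": 0, "wz": 0, "claw": 10}]}}

```text
t: 28.0
ee_pos: [0.5026, -0.0294, 0.1052]
ee_rot: [0.87, 0.492, 0.001, 0.001]
ft_force: [0.1, -0.1, -0.5]
finger_gap: 0.178
finger_force: 39.4
```

Request:
{"name": "send_rows", "arguments": {"plan": [{"tx": 0, "ty": 0, "tz": 0.007, "wx": 0, "wy": 0, "wz": 0, "claw": 10}, {"tx": 0, "ty": 0, "tz": 0, "wx": 0, "wy": 0, "wz": 0, "claw": 10}, {"tx": 0, "ty": 0, "tz": 0, "wx": 0, "wy": 0, "wz": 0, "claw": 10}]}}

```text
t: 28.3
ee_pos: [0.5023, -0.0292, 0.1029]
ee_rot: [0.87, 0.492, 0.001, 0.001]
ft_force: [-0.2, 0.2, -0.4]
finger_gap: 0.177
finger_force: 39.4
```

Request:
{"name": "send_rows", "arguments": {"plan": [{"tx": 0, "ty": 0, "tz": 0.005, "wx": 0, "wy": 0, "wz": 0, "claw": 10}, {"tx": 0, "ty": 0, "tz": 0, "wx": 0, "wy": 0, "wz": 0, "claw": 10}, {"tx": 0, "ty": 0, "tz": 0, "wx": 0, "wy": 0, "wz": 0, "claw": 10}]}}

```text
t: 28.6
ee_pos: [0.5025, -0.0293, 0.1021]
ee_rot: [0.87, 0.493, 0.001, 0.001]
ft_force: [-1.4, 0.6, 5.5]
finger_gap: 0.18
finger_force: 40.0
```

Request:
{"name": "send_rows", "arguments": {"plan": [{"tx": 0, "ty": 0, "tz": 0.004, "wx": 0, "wy": 0, "wz": 0, "claw": 10}, {"tx": 0, "ty": 0, "tz": 0, "wx": 0, "wy": 0, "wz": 0, "claw": 10}, {"tx": 0, "ty": 0, "tz": 0, "wx": 0, "wy": 0, "wz": 0, "claw": 10}]}}

```text
t: 28.9
ee_pos: [0.5028, -0.0293, 0.102]
ee_rot: [0.87, 0.493, 0.001, 0.001]
ft_force: [-3.6, 1.1, 15.3]
finger_gap: 0.181
finger_force: 41.0
```

Seated at TCP height 0.102, as expected. I'll release, rise clear and check.

Request:
{"name": "send_rows", "arguments": {"plan": [{"tx": 0, "ty": 0, "tz": -0.006, "wx": 0, "wy": 0, "wz": 0, "claw": 10}, {"tx": 0, "ty": 0, "tz": 0, "wx": 0, "wy": 0, "wz": 0, "claw": 24}, {"tx": 0, "ty": 0, "tz": 0, "wx": 0, "wy": 0, "wz": 0, "claw": 36}, {"tx": 0, "ty": 0, "tz": 0, "wx": 0, "wy": 0, "wz": 0, "claw": 36}, {"tx": 0, "ty": 0, "tz": -0.06, "wx": 0, "wy": 0, "wz": 0, "claw": 36}, {"tx": 0, "ty": 0, "tz": -0.18, "wx": 0, "wy": 0, "wz": 0, "claw": 36}, {"tx": 0, "ty": 0, "tz": -0.18, "wx": 0, "wy": 0, "wz": 0, "claw": 36}, {"tx": 0, "ty": 0, "tz": -0.1, "wx": 0, "wy": 0, "wz": 0, "claw": 36}]}}

```text
t: 29.7
ee_pos: [0.5028, -0.0293, 0.2354]
ee_rot: [0.87, 0.493, 0.002, 0.002]
ft_force: [0.8, -0.3, -1.1]
finger_gap: 0.421
finger_force: 0.0
```

Request:
{"name": "send_rows", "arguments": {"plan": [{"tx": -0.05, "ty": -0.15, "tz": 0, "wx": 0, "wy": 0, "wz": 0, "claw": 36}, {"tx": -0.05, "ty": -0.15, "tz": 0, "wx": 0, "wy": 0, "wz": 0, "claw": 36}, {"tx": 0, "ty": 0, "tz": 0, "wx": 0, "wy": 0, "wz": 0, "claw": 36}, {"tx": 0, "ty": 0, "tz": 0, "wx": 0, "wy": 0, "wz": 0, "claw": 36}]}}

```text
t: 30.1
ee_pos: [0.4249, -0.012, 0.2323]
ee_rot: [0.87, 0.492, 0.001, 0.001]
ft_force: [0.2, -0.2, 0.2]
finger_gap: 0.423
finger_force: 0.0
```

Run:
```python
from h import *
im,W,s=look('wrist');print(s['t'],s['ee_pos'])
cv2.imwrite('pics/end.png',im[...,::-1])
def f(n,c,r,lo,hi):
    m=(np.hypot(W[...,0]-c[0],W[...,1]-c[1])<r)&(W[...,2]>lo)&(W[...,2]<hi);P=W[m]
    print(n,len(P),cv2.minEnclosingCircle((P[:,:2]*1000).astype(np.float32)),np.median(P[:,2]),np.linalg.lstsq(np.c_[P[:,:2]-P[:,:2].mean(0),np.ones(len(P))],P[:,2],rcond=None)[0].round(3))
f('disc',(.503,-.03),.033,.094,.103);f('grip',(.503,-.03),.02,.114,.126);f('neck',(.553,.0475),.03,.11,.125)
f('s2',(.490,.03),.03,.11,.122);f('nip',(.568,-.016),.03,.094,.105);f('nip2',(.520,-.096),.03,.094,.105);f('s1',(.585,-.081),.03,.11,.122)
```

```text
30.1 [ 0.42491922 -0.01195207  0.2322535 ]
disc 2343 ((502.07879638671875, -28.703533172607422), 26.966079711914062) 0.09752253519036597 [-0.    -0.001  0.098]
grip 384 ((501.8736877441406, -28.54720687866211), 8.963014602661133) 0.11935198976187789 [ 0.019 -0.076  0.119]
neck 1483 ((553.6127319335938, 45.63113784790039), 15.131695747375488) 0.11789280034793437 [ 0.049 -0.012  0.118]
s2 1121 ((491.6328125, 30.28420639038086), 14.906914710998535) 0.11483674958732976 [ 0.005 -0.006  0.115]
nip 1841 ((569.2262573242188, -16.42765235900879), 19.93424415588379) 0.09994766910886732 [ 0.027 -0.022  0.1  ]
nip2 1354 ((521.3018798828125, -96.07150268554688), 19.729080200195312) 0.09978499258794951 [ 0.012 -0.037  0.1  ]
s1 1036 ((586.128173828125, -81.50674438476562), 15.61646842956543) 0.11479638119961139 [ 0.029 -0.03   0.115]
```

View pics/end.png

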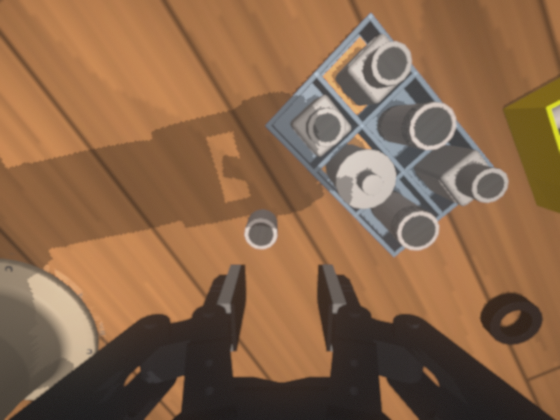

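The final view shows the cover flat on the pot at (367,180), with its top at 98 mm. The fitting stands neck up in its cell at (388,62), and the stock and coupling are where they were.

```bash
python3 -c "
from h import *
print(bot.finish_job())"
```

```text
the job is handed in; nothing more can be done
None
```

I handed the job in at about 30 s: the fitting was stood on the bench and let go, and now stands neck up in one padded cell; the pot stands in the other with its cover flat and centred on the rim. My last measurements agree with that, but the hand-in returned no verdict.

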